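# Stop the grinder, sort the locking pliers, reset the stop

### The arm

A 6-joint arm with a two-finger parallel gripper is mounted at the origin on the work surface. World frame = base frame: x ahead of the robot, y to its left, z up, the work surface at z = 0. Lengths are in m, angles in rad, forces in N, time in s.
With the tool pointing down it reaches from about 0.35 to 0.975 m from the base axis. Payload 4.9 kg.
Tool frame: the origin (TCP) lies between the finger pads; the fingertips stand 22 mm ahead of it and the grasp point (between the pads) lies 3 mm ahead of it; z points along the fingers, y is the line along which they close (so a half turn about z gives the same grasp; the last joint's range is limited). The gripper opens to 85 mm and grips with 20 to 120 N. Pads are 22 mm wide; open, the fingers measure 114 mm over their backs; the gripper's body (76 mm by 85 mm) begins 54 mm behind the grasp point. The pads swing forward as they close: fully open they stand 13 mm farther back than shut.
Start: joints at [-1.284, 0.053, 1.613, -0, 1.476, -0.119], TCP at [0.247, -0.574, 0.224] pointing down, gripper open.
Joint ranges: [-3.01, 3.01], [-1.01, 2.22], [0.06, 2.58], [-1.02, 4.17], [0.09, 2.62], [-3.14, 3.14]. Speed limits (rad/s): [2.57, 2.57, 3.14, 3.14, 3.14, 3.14].

### API

Orientations are given as a unit quaternion [w, x, y, z].
In Python, from plant import state, grab_frame, get_calibration, job_done, recognise, regions_of gives the robot as it stands.
- The arm moves only by the tool apply_moves, never from a script. Its argument "targets" is a list of rows, each an object with "translation": the shift along the tool's x, y, z normalised to -1 to 1, where 1 is 100 mm, a list of three; "twist": the turn about the tool's z normalised to -1 to 1, where 1 is 0.1 rad; "hand": the opening, from 0 (shut) to 1 (fully open). A call has 1 to 8 rows; each row shifts and turns the commanded pose from where the row before left it, along the tool's axes as they then stand; what a row does not reach is not made up. A row lasts 1/10 s, in which the tool goes at most 50 mm and 8.59 degrees, less where a joint would pass 70% of its speed; a pose out of reach is approached as far as the arm can. A call with a number of a shift or a turn outside -1 to 1 is refused whole. A call with a gripper value outside its range is refused whole. The fingers move at their own pace and stop on an object; the grip force is fixed at half the most. Time passes only in rows, so rows that do not move let the fingers close. It gives the time, the measured TCP pose, the force, the opening and the grip force at its end, in the units of the state.
- state(): the state, without advancing time (a new reading comes with each control period).
- grab_frame(name): name is "scene" or "top" or "wrist"; returns the picture (480x640x3 uint8, red, green, blue); there is no depth.
- get_calibration(name): a dict with "camera_matrix" (3x3 intrinsics, pixels), "D" ([k1, k2, p1, p2, k3] as OpenCV has them; the pictures are not rectified), "pose" (4x4, takes a point from camera to world coordinates). Camera axes: x right, y up, looking along -z (the intrinsics and any distortion apply to the point x, -y, -z); pixel columns grow to the right and rows downward; lengths in m; the calibration is good to about 2 mm. A picture is of the moment at which its call begins: read the wrist's pose just before it. get_calibration takes no time and is no camera call; for the wrist camera it gives the pose at the moment of the call.
- job_done(): hands the job in; it is judged then, once.
Trained networks look in the newest picture that a camera, given by its name, has taken for a name from the list of things; names that differ only in an ending like _2 or _b are one class to them, and where a whole thing is asked for, a point or a joint stands for the part that bears it (a point fixed in the world has none). Each returns a list of dicts, best first, with "score" (0 to 1); they miss things now and then, are a little off and sometimes report something else, mostly with a low value. They report only what shows in the picture. A call takes as long as a camera call.
- recognise(camera, query): "point" ([x, y, z] in m, in world coordinates, good to about 4 mm: the middle of the surface that is visible of it).
- regions_of(camera, query): "pixels" (480x640 bool, what is visible of it).
The state is a dict: "time": time; "joint_pos": joint angles; "joint_vel": joint speeds; "joint_efforts": joint torques, N m; "tool_pos": TCP position; "tool_rot": TCP orientation; "contact_force": force on the tool from outside, world axes, zero at the start; "ft_torque": the same for the moment, N m; "gripper_width": opening from 0.0 (shut) to 1.0 (fully open); "grasp_force": force on a finger pad.
Only numpy, scipy, OpenCV 4.12 (cv2) and the standard library are available. Lean on these libraries where they do the work, as an engineer would, in place of code of your own. Each camera call takes 0.05 s, during which the arm holds its last target. There are 200 camera calls.

### The job

Make the bench grinder safe by pressing its mushroom stop button fully down, then clear the bench: lay every pair of locking pliers whose jaws are ratcheted shut flat inside the steel tray and every pair whose jaws stand open flat inside the wooden tray, leaving the jaws as they are set. When all the pliers are put away, turn the knob on the stop button clockwise as far as it goes to reset it; leave everything else where it is.

Things in the scene. Friction and masses are not known exactly. Their poses are not given: they have to be found in the camera images.
- pliers_a: steel locking pliers lying flat, may be absent. Origin: centre of the pivot block (30 x 28 x 28 mm high, flat sides; part of the fixed half; grip it across the 28 mm, along y). x points to the jaws (tips +50 mm), handles to -x (screw end -96 mm), z up. Jaws and handles 20 mm high at mid-height of the block, handles 9 mm wide, 17 mm apart when shut. 0.2 to 0.35 kg, balanced near the block
- jaw_a (a joint): opening angle of pliers_a, rad: at or near 0 = jaws ratcheted shut, 0.36 to 0.46 = jaws standing open (jaw tips 18 to 23 mm apart, the moving handle swung towards -y of the pliers by the same angle); limits 0 to 0.6. Stiff (0.6 Nm): it stays as it is unless forced
- pliers_b: steel locking pliers lying flat, may be absent. Origin: centre of the pivot block (30 x 28 x 28 mm high, flat sides; part of the fixed half; grip it across the 28 mm, along y). x points to the jaws (tips +50 mm), handles to -x (screw end -96 mm), z up. Jaws and handles 20 mm high at mid-height of the block, handles 9 mm wide, 17 mm apart when shut. 0.2 to 0.35 kg, balanced near the block
- jaw_b (a joint): opening angle of pliers_b, rad: at or near 0 = jaws ratcheted shut, 0.36 to 0.46 = jaws standing open (jaw tips 18 to 23 mm apart, the moving handle swung towards -y of the pliers by the same angle); limits 0 to 0.6. Stiff (0.6 Nm): it stays as it is unless forced
- pliers_c: steel locking pliers lying flat, may be absent. Origin: centre of the pivot block (30 x 28 x 28 mm high, flat sides; part of the fixed half; grip it across the 28 mm, along y). x points to the jaws (tips +50 mm), handles to -x (screw end -96 mm), z up. Jaws and handles 20 mm high at mid-height of the block, handles 9 mm wide, 17 mm apart when shut. 0.2 to 0.35 kg, balanced near the block
- jaw_c (a joint): opening angle of pliers_c, rad: at or near 0 = jaws ratcheted shut, 0.36 to 0.46 = jaws standing open (jaw tips 18 to 23 mm apart, the moving handle swung towards -y of the pliers by the same angle); limits 0 to 0.6. Stiff (0.6 Nm): it stays as it is unless forced
- pliers_d: steel locking pliers lying flat, may be absent. Origin: centre of the pivot block (30 x 28 x 28 mm high, flat sides; part of the fixed half; grip it across the 28 mm, along y). x points to the jaws (tips +50 mm), handles to -x (screw end -96 mm), z up. Jaws and handles 20 mm high at mid-height of the block, handles 9 mm wide, 17 mm apart when shut. 0.2 to 0.35 kg, balanced near the block
- jaw_d (a joint): opening angle of pliers_d, rad: at or near 0 = jaws ratcheted shut, 0.36 to 0.46 = jaws standing open (jaw tips 18 to 23 mm apart, the moving handle swung towards -y of the pliers by the same angle); limits 0 to 0.6. Stiff (0.6 Nm): it stays as it is unless forced
- pliers_e: steel locking pliers lying flat, may be absent. Origin: centre of the pivot block (30 x 28 x 28 mm high, flat sides; part of the fixed half; grip it across the 28 mm, along y). x points to the jaws (tips +50 mm), handles to -x (screw end -96 mm), z up. Jaws and handles 20 mm high at mid-height of the block, handles 9 mm wide, 17 mm apart when shut. 0.2 to 0.35 kg, balanced near the block
- jaw_e (a joint): opening angle of pliers_e, rad: at or near 0 = jaws ratcheted shut, 0.36 to 0.46 = jaws standing open (jaw tips 18 to 23 mm apart, the moving handle swung towards -y of the pliers by the same angle); limits 0 to 0.6. Stiff (0.6 Nm): it stays as it is unless forced
- pliers_f: steel locking pliers lying flat, may be absent. Origin: centre of the pivot block (30 x 28 x 28 mm high, flat sides; part of the fixed half; grip it across the 28 mm, along y). x points to the jaws (tips +50 mm), handles to -x (screw end -96 mm), z up. Jaws and handles 20 mm high at mid-height of the block, handles 9 mm wide, 17 mm apart when shut. 0.2 to 0.35 kg, balanced near the block
- jaw_f (a joint): opening angle of pliers_f, rad: at or near 0 = jaws ratcheted shut, 0.36 to 0.46 = jaws standing open (jaw tips 18 to 23 mm apart, the moving handle swung towards -y of the pliers by the same angle); limits 0 to 0.6. Stiff (0.6 Nm): it stays as it is unless forced
- pliers_g: steel locking pliers lying flat, may be absent. Origin: centre of the pivot block (30 x 28 x 28 mm high, flat sides; part of the fixed half; grip it across the 28 mm, along y). x points to the jaws (tips +50 mm), handles to -x (screw end -96 mm), z up. Jaws and handles 20 mm high at mid-height of the block, handles 9 mm wide, 17 mm apart when shut. 0.2 to 0.35 kg, balanced near the block
- jaw_g (a joint): opening angle of pliers_g, rad: at or near 0 = jaws ratcheted shut, 0.36 to 0.46 = jaws standing open (jaw tips 18 to 23 mm apart, the moving handle swung towards -y of the pliers by the same angle); limits 0 to 0.6. Stiff (0.6 Nm): it stays as it is unless forced
- steel_tray_in (a point): centre of the inner floor of the thin-walled sheet-steel tray, fixed to the bench: inside 190 mm (x) by 240 mm (y), walls 3 mm thick, rim 25 mm above the inner floor, inner floor 3 mm above the bench; z up. For pliers that are shut
- wood_tray_in (a point): centre of the inner floor of the thick-walled wooden tray, fixed to the bench: inside 190 mm (x) by 240 mm (y), walls 10 mm thick, rim 22 mm above the inner floor, inner floor 10 mm above the bench; z up. For pliers that are open. The two trays stand left and right, either way round
- stop_top (a point): centre of the top face of the stop knob: an upright bar grip 44 mm long (along this x), 14 mm wide (along y) and 26 mm high, on the 50 mm mushroom button of a fixed grey box 90 x 90 x 55 mm, 105 mm above the bench when up; the bar's underside, the mushroom's flat top, lies 26 mm below this point; z up. It moves with button and knob
- stop_button (a joint): how far the mushroom button is pressed, m: 0 up, 0.008 fully down. Spring: 3 N to start, 8 N at the bottom; springs back when let go (the stop itself stays engaged inside until the knob is turned)
- stop_knob (a joint): turn of the knob, rad, growing clockwise as seen from above: starts at 0 to 0.15, end stop at 1.3; stays where it is left (0.05 Nm of friction), turns with the bar grip
- scale_block: dark wood block for knife handles, 34 x 70 x 24 mm high, origin under its centre; a bystander, to be left alone
- tin: small steel tin, 48 mm diameter, 50 mm high, origin under its centre; a bystander, to be left alone
- whetstone: grey whetstone, 70 x 200 x 30 mm high, origin under its centre; a bystander, to be left alone
- screwdriver: screwdriver, 220 mm long, lying along its x; a bystander, to be left alone
- oil_jar: amber glass jar, 70 mm diameter, 100 mm high; a bystander, to be left alone

How it is judged:
By the outcome, as a careful person would: the job done as asked, in the order asked, and still so for the second after the job is handed in, with the robot touching nothing.
Of pliers_a, pliers_b, pliers_c, pliers_d, pliers_e, pliers_f, pliers_g only 5 to 7 are there at a start; the rules pass over those that are not, and their reading is None.
At some moment in a run one of pliers_a, pliers_b, pliers_c, pliers_d, pliers_e, pliers_f, pliers_g may be knocked a few centimetres aside while the robot is not near it.
Once in a run the grip may slacken for a moment while it holds something.
It also fails if it takes over 210 s, if anything falls off the work surface, if the arm or the gripper's body presses on something with over 40 N, if the wrist force passes 120 N, or if a joint passes its speed limit or range.

## Working session

There is one attempt and no reset: what is moved stays moved. The work goes in short steps, Python scripts to look and compute and a tool call to move; the robot and the scene stay as the last step left them, time stands still between calls to the robot, and variables do not carry over. Pictures are saved under pics/ and viewed, at most 14 in all, crops included, and the job is handed in when it is done.

Besides the shell and the picture viewer there is one more tool, called after "Call:" in YAML: its name, and indented under it one key for each argument. apply_moves: Moves the arm, as the interface text tells. Its arguments: {"type":"object","properties":{"targets":{"type":"array"}},"required":["targets"]}

```bash
ls; mkdir -p pics; python3 - <<'E'
from plant import *
import cv2
s=state();print({k:s[k] for k in('time','tool_pos','tool_rot','gripper_width','contact_force')})
for c in('top','scene'):
    cv2.imwrite(f'pics/{c}0.png',grab_frame(c)[:,:,::-1]); 
    k=get_calibration(c);print(c,k['camera_matrix'],k['D'],k['pose'])
    for q in('pliers_a','stop_top','tin','whetstone','screwdriver','oil_jar','scale_block') if c=='top' else('pliers_a',):
        for r in recognise(c,q): print(q,r)
E
```

```text
pics
{'time': 0.0, 'tool_pos': array([ 0.24654599, -0.5736371 ,  0.22316366]), 'tool_rot': array([-1.01226854e-03,  9.79486443e-01,  2.01507509e-01, -8.07957509e-05]), 'gripper_width': 1.0005734441583043, 'contact_force': array([0.52320638, 0.89035877, 1.07769265])}
top [[516.81607925   0.         318.44758029]
 [  0.         516.81607925 249.85879939]
 [  0.           0.           1.        ]] [-0.10467888  0.          0.          0.          0.        ] [[ 0.00704162  0.98531888 -0.17057881  0.42804693]
 [-0.99995583  0.00587647 -0.00733453 -0.04062336]
 [-0.00622445  0.17062292  0.98531674  1.28046367]
 [ 0.          0.          0.          1.        ]]
pliers_a {'point': [0.6532, -0.2759, 0.0263], 'score': 0.85}
pliers_a {'point': [0.6446, 0.1537, 0.0194], 'score': 0.81}
pliers_a {'point': [0.6663, -0.1529, 0.0188], 'score': 0.81}
pliers_a {'point': [0.4381, 0.1324, 0.0241], 'score': 0.75}
pliers_a {'point': [0.6605, 0.2851, 0.0231], 'score': 0.68}
stop_top {'point': [0.6364, -0.0228, 0.0823], 'score': 0.73}
tin {'point': [0.7273, -0.0518, 0.0487], 'score': 0.64}
tin {'point': [0
[... 643 characters left out ...]

scene [[488.36074878   0.         323.10770333]
 [  0.         488.36074878 237.34958963]
 [  0.           0.           1.        ]] [-0.05216012  0.          0.          0.          0.        ] [[-0.85438089 -0.31548986  0.41291577  1.11662114]
 [ 0.51964563 -0.51671624  0.680421    0.77592946]
 [-0.00130564  0.79590858  0.60541541  0.81661783]
 [ 0.          0.          0.          1.        ]]
pliers_a {'point': [0.673, -0.1459, 0.017], 'score': 0.97}
pliers_a {'point': [0.6597, 0.1645, 0.0247], 'score': 0.71}
pliers_a {'point': [0.4472, 0.1383, 0.0243], 'score': 0.62}
pliers_a {'point': [0.6738, 0.2847, 0.0254], 'score': 0.59}
pliers_a {'point': [0.6684, -0.2743, 0.0212], 'score': 0.58}
```

```bash
python3 - <<'E'
import cv2
i=cv2.imread('pics/top0.png');cv2.imwrite('pics/top0z.png',cv2.resize(i[100:460,80:560],(800,600),interpolation=cv2.INTER_CUBIC))
E
```

```text
(no output)
```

View pics/top0.png

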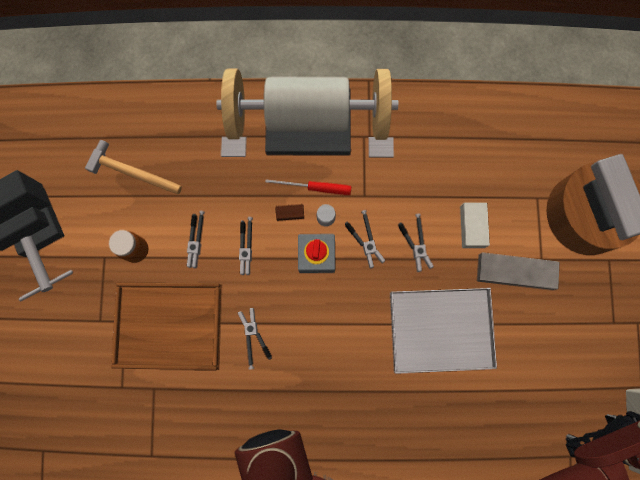

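View pics/scene0.png

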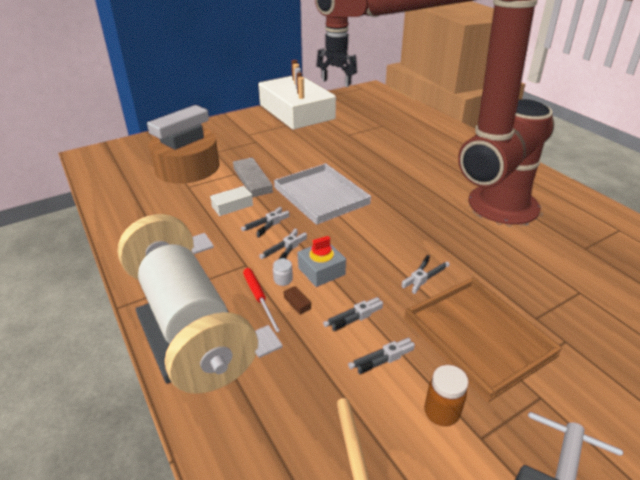

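The top view shows five pliers. Those at about (195,240) and (245,245) are shut; (252,330), (370,245) and (420,250) are open. The wooden tray is on the left (115-219, 287-369), the steel tray on the right (392-495, 290-373), and the stop at (317,250).

```bash
cat > h.py <<'E'
from plant import *
import cv2, numpy as np
from scipy.optimize import minimize
def cam(c):
    k=get_calibration(c); P=np.array(k['pose'])@np.diag([1,-1,-1,1.]); return np.array(k['camera_matrix']),np.array(k['D']),np.linalg.inv(P),P
def proj(C,X):
    K,D,W,_=C; return cv2.projectPoints(np.float64(X).reshape(-1,1,3),cv2.Rodrigues(W[:3,:3])[0],W[:3,3],K,D)[0][:,0]
def unproj(C,uv,z):
    K,D,_,P=C; n=cv2.undistortPoints(np.float64(uv).reshape(-1,1,2),K,D)[:,0]
    d=np.c_[n,np.ones(len(n))]@P[:3,:3].T; o=P[:3,3]; return o+d*((z-o[2])/d[:,2])[:,None]
def box(x0,x1,y0,y1,z0,z1): return np.array([[x,y,z] for x in(x0,x1) for y in(y0,y1) for z in(z0,z1)])/1000
B=box(-15,15,-14,14,-14,14)
FX=[box(-96,-10,4,13,-10,10),box(10,50,-10,0,-10,10)]; MV=[box(-96,-10,-13,-4,-10,10),box(10,50,0,10,-10,10)]
def Rz(a): return np.array([[np.cos(a),-np.sin(a),0],[np.sin(a),np.cos(a),0],[0,0,1]])
def render(C,p,z=.014):
    m=np.zeros((480,640),np.uint8)
    for b in [B]+FX+[q@Rz(p[3]).T for q in MV]:
        u=proj(C,b@Rz(p[2]).T+[p[0],p[1],z])
        cv2.fillConvexPoly(m,cv2.convexHull(np.float32(u*16)).astype(np.int32),1,shift=4)
    return m>0
def fit(C,mask,z=.014):
    ys,xs=np.nonzero(mask); c=unproj(C,[[xs.mean(),ys.mean()]],z)[0]
    def cost(p):
        r=render(C,p,z); return -(r&mask).sum()/max(1,(r|mask).sum())+ (10*max(0,-p[3],p[3]-.6))
    best=[]
    for a in np.arange(0,6.28,.2):
        for t in(0,.41):
            o=Rz(a)@[.02,0,0]; p=[c[0]+o[0],c[1]+o[1],a,t]; best.append((cost(p),p))
    best=sorted(best,key=lambda b:b[0])[:5]; out=[]
    for _,p in best:
        r=minimize(cost,p,method='Nelder-Mead',options=dict(initial_simplex=np.array([p]+[np.add(p,e) for e in np.diag([.01,.01,.15,.15])]),maxiter=150))
        out.append((r.fun,r.x))
    return min(out,key=lambda b:b[0])
def yaw():
    w,x,y,z=state()['tool_rot']; return np.arctan2(2*(x*y+w*z),1-2*(y*y+z*z))
def status():
    s=state(); print('t',round(s['time'],2),'tcp',np.round(s['tool_pos'],4),'yaw',round(yaw(),3),'w',round(s['gripper_width'],3),'gf',round(float(np.max(s['grasp_force'])),1),'F',np.round(s['contact_force'],1),'q',np.round(s['joint_pos'],2))
def togo(x,y,z=None,a=None):
    """shift in tool axes (units of 100mm) and twist (units .1 rad); a mod pi"""
    s=state(); p=s['tool_pos']; t=yaw(); d=np.array([x-p[0],y-p[1],0])
    ex=np.array([np.cos(t),np.sin(t)]); ey=np.array([np.sin(t),-np.cos(t)])
    print('tool x %.3f y %.3f'%(d[:2]@ex*10,d[:2]@ey*10), '' if z is None else 'z(down) %.3f'%((p[2]-z)*10),end=' ')
    if a is not None:
        da=(a-t+np.pi/2)%np.pi-np.pi/2; q=s['joint_pos'][5]; print('twist %.2f or %.2f  q6 now %.2f'%(-da*10,-(da-np.sign(da)*np.pi)*10,q))
    else: print()
def find(c,save=None,z=.014,minpx=60):
    f=grab_frame(c)
    if save: cv2.imwrite('pics/'+save,f[:,:,::-1])
    C=cam(c)
    for r in regions_of(c,'pliers_a'):
        m=np.array(r['pixels'])
        if m.sum()<minpx: continue
        e,p=fit(C,m,z); print('score',r['score'],'px',m.sum(),'iou %.2f'%-e,'xy %.4f %.4f yaw %.3f jaw %.2f'%(*p[:2],(p[2]+np.pi)%(2*np.pi)-np.pi,p[3]))
E
python3 - <<'E'
from h import *
find('top'); C=cam('top')
print(unproj(C,[[118,287],[219,287],[217,368],[115,367]],.03).round(3));print(unproj(C,[[392,291],[492,290],[494,371],[394,373]],.028).round(3))
for r in regions_of('top','stop_top')[:2]:
    m=np.array(r['pixels']);ys,xs=np.nonzero(m);print(r['score'],m.sum(),xs.min(),xs.max(),ys.min(),ys.max())
# red knob bar
status(); f=cv2.imread('pics/top0.png'); print(unproj(C,[[317,250]],.1))
E
```

```text
score 0.94 px 517 iou 0.71 xy 0.4491 0.1330 yaw 0.107 jaw 0.40
score 0.89 px 642 iou 0.88 xy 0.6337 0.1514 yaw -3.130 jaw 0.00
score 0.63 px 563 iou 0.79 xy 0.6564 -0.1558 yaw -2.946 jaw 0.45
score 0.59 px 569 iou 0.74 xy 0.6502 0.2813 yaw 3.046 jaw 0.03
score 0.59 px 529 iou 0.69 xy 0.6468 -0.2815 yaw -3.076 jaw 0.41
[[0.548 0.464 0.03 ]
 [0.551 0.211 0.03 ]
 [0.357 0.209 0.03 ]
 [0.354 0.459 0.03 ]]
[[ 0.544 -0.211  0.028]
 [ 0.547 -0.458  0.028]
 [ 0.352 -0.455  0.028]
 [ 0.349 -0.213  0.028]]
0.53 362 306 326 239 261
t 0.65 tcp [ 0.2467 -0.5742  0.2244] yaw 0.406 w 1.002 gf 0.0 F [-0.6  0.3 -0.3] q [-1.28  0.05  1.61  0.    1.48 -0.12]
[[ 0.63205754 -0.02848291  0.1       ]]
```

View pics/top0z.png

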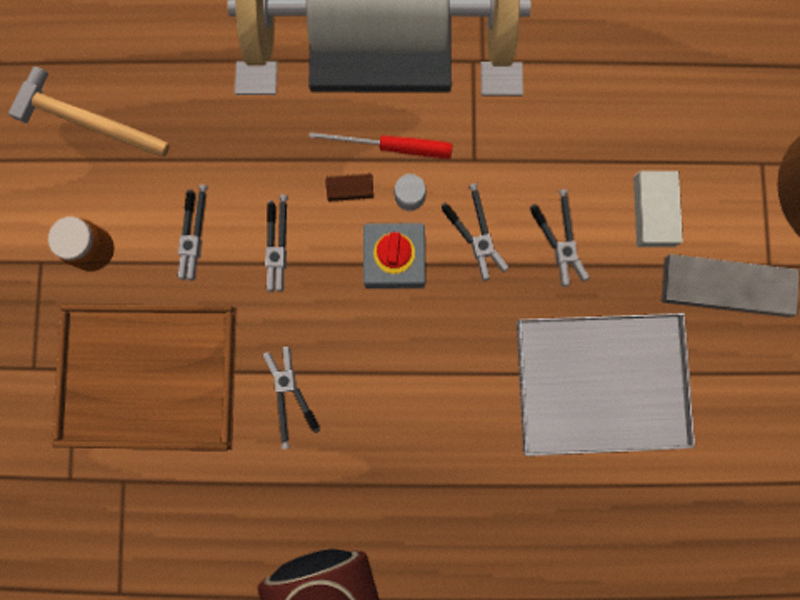

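The zoom confirms two shut pairs on the left and three open ones. The stop's bar lies almost along world x, near zoomed pixel (394,250).

```bash
python3 -c "
from h import *
togo(.632,-.028,.2,-.1)"
```

```text
tool x 5.696 y -3.497 z(down) 0.244 twist 5.06 or -26.36  q6 now -0.12
```

Call:
apply_moves:
  targets:
    - {"translation": [0.407, -0.25, 0], "twist": 0, "hand": 0}
    - {"translation": [0.407, -0.25, 0], "twist": 0, "hand": 0}
    - {"translation": [0.407, -0.25, 0], "twist": 0, "hand": 0}
    - {"translation": [0.407, -0.25, 0], "twist": 0, "hand": 0}
    - {"translation": [0.407, -0.25, 0], "twist": 0, "hand": 0}
    - {"translation": [0.407, -0.25, 0], "twist": 0, "hand": 0}
    - {"translation": [0.407, -0.25, 0], "twist": 0, "hand": 0}
    - {"translation": [0.407, -0.25, 0], "twist": 0, "hand": 0}

```text
time: 1.45
tool_pos: [0.4678, -0.2602, 0.2248]
tool_rot: [0.0, 0.98, 0.201, 0.0]
contact_force: [0.3, -1.0, 0.2]
gripper_width: 0.003
grasp_force: 0.0
```

Call:
apply_moves:
  targets:
    - {"translation": [0.407, -0.25, 0], "twist": 0, "hand": 0}
    - {"translation": [0.407, -0.25, 0], "twist": 0, "hand": 0}
    - {"translation": [0.407, -0.25, 0], "twist": 0, "hand": 0}
    - {"translation": [0.407, -0.25, 0], "twist": 0, "hand": 0}
    - {"translation": [0.3, -0.18, 0], "twist": 0, "hand": 0}
    - {"translation": [0, 0, 0], "twist": 1, "hand": 0}
    - {"translation": [0, 0, 0], "twist": 1, "hand": 0}
    - {"translation": [0, 0, 0], "twist": 1, "hand": 0}

```text
time: 2.25
tool_pos: [0.5977, -0.0768, 0.2243]
tool_rot: [-0.0, 0.999, 0.051, -0.0]
contact_force: [0.3, -0.5, -0.6]
gripper_width: 0.002
grasp_force: 0.0
```

Call:
apply_moves:
  targets:
    - {"translation": [0, 0, 0], "twist": 1, "hand": 0}
    - {"translation": [0, 0, 0], "twist": 1, "hand": 0}
    - {"translation": [0, 0, 0], "twist": 0, "hand": 0}
    - {"translation": [0, 0, 0], "twist": 0, "hand": 0}

```text
time: 2.65
tool_pos: [0.5975, -0.0774, 0.2244]
tool_rot: [0.0, 0.999, -0.046, 0.0]
contact_force: [0.1, 0.6, -0.4]
gripper_width: 0.004
grasp_force: 0.0
```

```bash
python3 - <<'E'
from h import *
status(); C=cam('wrist'); f=grab_frame('wrist'); cv2.imwrite('pics/w1.png',f[:,:,::-1]); print(C[0],C[3][:3,3])
print(recognise('wrist','stop_top')); print(proj(C,[[.632,-.028,.105],[.654,-.03,.105],[.61,-.026,.105]]))
togo(.632,-.028,.2,-.1)
E
```

```text
t 2.65 tcp [ 0.5975 -0.0774  0.2244] yaw -0.092 w 0.004 gf 0.0 F [ 0.1  0.6 -0.4] q [-0.25 -0.    1.67 -0.    1.47  1.41]
[[345.10786469   0.         323.46192107]
 [  0.         345.10786469 239.05115487]
 [  0.           0.           1.        ]] [ 0.6657339  -0.08390158  0.37309392]
[{'point': [0.6388, -0.0285, 0.0822], 'score': 0.67}]
[[256.07032774 194.7998404 ]
 [254.54698174 165.97059568]
 [257.55895756 222.44558281]]
tool x 0.298 y -0.524 z(down) 0.244 twist 0.07 or -31.34  q6 now 1.41
```

View pics/w1.png

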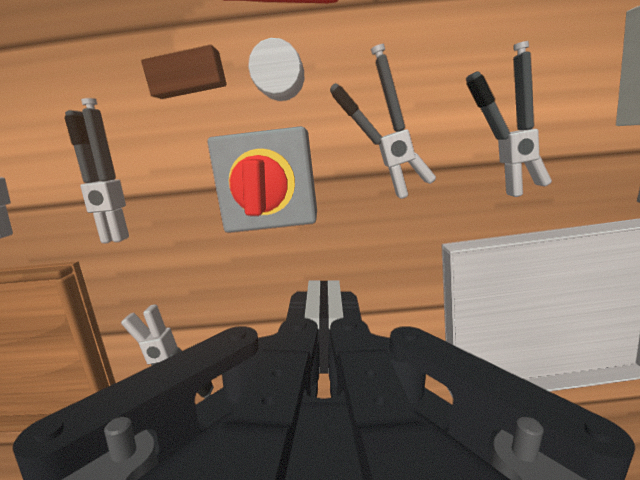

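The wrist view shows the bar grip with its top centre near (254,186), roughly parallel to the tool x.

```bash
python3 -c "
from h import *
p=unproj(cam('wrist'),[[254,186],[255,159],[253,213]],.105);print(p)
f=cv2.imread('pics/w1.png')[140:235,205:320];cv2.imwrite('pics/w1c.png',cv2.resize(f,None,fx=5,fy=5,interpolation=cv2.INTER_CUBIC))
togo(*p[0][:2],.13,-.1)"
```

```text
[[ 0.63895694 -0.02742508  0.105     ]
 [ 0.65914717 -0.03114905  0.105     ]
 [ 0.61795237 -0.023528    0.105     ]]
tool x 0.367 y -0.536 z(down) 0.944 twist 0.07 or -31.34  q6 now 1.41
```

View pics/w1c.png

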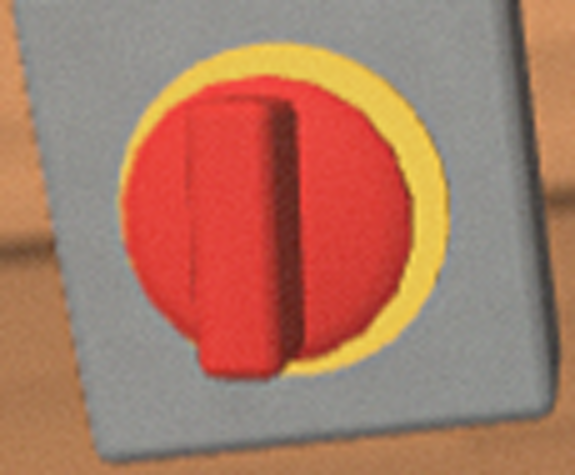

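Call:
apply_moves:
  targets:
    - {"translation": [0.184, -0.275, 0], "twist": 0, "hand": 0}
    - {"translation": [0.184, -0.275, 0], "twist": 0, "hand": 0}
    - {"translation": [0, 0, 0.3], "twist": 0, "hand": 0}
    - {"translation": [0, 0, 0.3], "twist": 0, "hand": 0}
    - {"translation": [0, 0, 0.27], "twist": 0, "hand": 0}
    - {"translation": [0, 0, 0], "twist": 0, "hand": 0}
    - {"translation": [0, 0, 0], "twist": 0, "hand": 0}

```text
time: 3.45
tool_pos: [0.6392, -0.0261, 0.1374]
tool_rot: [-0.0, 0.999, -0.047, -0.0]
contact_force: [0.3, 0.2, 0.1]
gripper_width: 0.004
grasp_force: 0.0
```

Call:
apply_moves:
  targets:
    - {"translation": [0, 0, 0.05], "twist": 0, "hand": 0}
    - {"translation": [0, 0, 0.05], "twist": 0, "hand": 0}
    - {"translation": [0, 0, 0], "twist": 0, "hand": 0}
    - {"translation": [0, 0, 0], "twist": 0, "hand": 0}

```text
time: 3.85
tool_pos: [0.6395, -0.0262, 0.1279]
tool_rot: [0.0, 0.999, -0.047, 0.0]
contact_force: [-1.1, 0.2, 0.0]
gripper_width: 0.001
grasp_force: 0.0
```

Call:
apply_moves:
  targets:
    - {"translation": [0, 0, 0.02], "twist": 0, "hand": 0}
    - {"translation": [0, 0, 0.02], "twist": 0, "hand": 0}
    - {"translation": [0, 0, 0], "twist": 0, "hand": 0}
    - {"translation": [0, 0, 0], "twist": 0, "hand": 0}

```text
time: 4.25
tool_pos: [0.6392, -0.0261, 0.1233]
tool_rot: [-0.0, 0.999, -0.047, -0.0]
contact_force: [-0.4, -0.5, -0.2]
gripper_width: 0.001
grasp_force: 0.0
```

Call:
apply_moves:
  targets:
    - {"translation": [0, 0, 0.02], "twist": 0, "hand": 0}
    - {"translation": [0, 0, 0.02], "twist": 0, "hand": 0}
    - {"translation": [0, 0, 0.01], "twist": 0, "hand": 0}
    - {"translation": [0, 0, 0], "twist": 0, "hand": 0}
    - {"translation": [0, 0, 0], "twist": 0, "hand": 0}

```text
time: 4.75
tool_pos: [0.6393, -0.0261, 0.1183]
tool_rot: [-0.0, 0.999, -0.047, -0.0]
contact_force: [0.1, -0.0, 0.0]
gripper_width: -0.005
grasp_force: 0.0
```

```bash
python3 - <<'E'
from h import *
a=grab_frame('wrist')[:,:,::-1]; b=grab_frame('scene')[200:310,260:380,::-1]
cv2.imwrite('pics/w2.png',np.hstack([cv2.resize(a,(400,300)),cv2.resize(b,(327,300),interpolation=cv2.INTER_CUBIC)]))
print(recognise('wrist','stop_top'),recognise('scene','stop_top')); status()
E
```

```text
[{'point': [0.6478, -0.0237, 0.083], 'score': 0.65}, {'point': [0.6631, 0.148, 0.0224], 'score': 0.42}] [{'point': [0.4595, 0.3517, 0.0108], 'score': 0.65}, {'point': [0.6394, -0.02, 0.0812], 'score': 0.64}]
t 4.95 tcp [ 0.6394 -0.0261  0.1185] yaw -0.094 w 0.0 gf 0.0 F [ 0.5  0.5 -0.1] q [-0.16  0.17  1.67  0.    1.3   1.51]
```

View pics/w2.png

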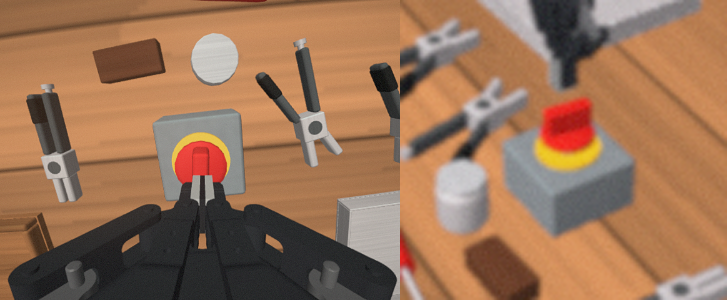

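```bash
python3 - <<'E'
from h import *
C=cam('scene');u=proj(C,[[.6394,-.0262,z] for z in(.079,.09,.1,.105,.12)]);print(((u-[260,200])*[327/120,300/110]+[400,0]).round())
C=cam('wrist');u=proj(C,[[.6394,-.0262,z] for z in(.079,.09,.1,.105,.12)]);print((u*.625).round())
E
```

```text
[[563. 127.]
 [563. 117.]
 [563. 108.]
 [563. 103.]
 [563.  90.]]
[[202. 166.]
 [202. 171.]
 [202. 175.]
 [202. 177.]
 [202. 185.]]
```

Call:
apply_moves:
  targets:
    - {"translation": [0, 0, 0.02], "twist": 0, "hand": 0}
    - {"translation": [0, 0, 0.02], "twist": 0, "hand": 0}
    - {"translation": [0, 0, 0.0], "twist": 0, "hand": 0}
    - {"translation": [0, 0, 0], "twist": 0, "hand": 0}

```text
time: 5.35
tool_pos: [0.6392, -0.0261, 0.1142]
tool_rot: [-0.0, 0.999, -0.047, -0.0]
contact_force: [0.4, 0.0, 0.5]
gripper_width: 0.001
grasp_force: 0.0
```

Call:
apply_moves:
  targets:
    - {"translation": [0, 0, 0.02], "twist": 0, "hand": 0}
    - {"translation": [0, 0, 0.02], "twist": 0, "hand": 0}
    - {"translation": [0, 0, 0], "twist": 0, "hand": 0}
    - {"translation": [0, 0, 0], "twist": 0, "hand": 0}

```text
time: 5.75
tool_pos: [0.6392, -0.0261, 0.1103]
tool_rot: [-0.0, 0.999, -0.047, -0.0]
contact_force: [-0.7, 0.0, -0.1]
gripper_width: -0.001
grasp_force: 0.0
```

Call:
apply_moves:
  targets:
    - {"translation": [0, 0, 0.02], "twist": 0, "hand": 0}
    - {"translation": [0, 0, 0.02], "twist": 0, "hand": 0}
    - {"translation": [0, 0, 0.0], "twist": 0, "hand": 0}
    - {"translation": [0, 0, 0], "twist": 0, "hand": 0}

```text
time: 6.15
tool_pos: [0.6392, -0.0261, 0.1063]
tool_rot: [-0.0, 0.999, -0.047, -0.0]
contact_force: [-0.5, -1.2, 0.3]
gripper_width: 0.004
grasp_force: 0.0
```

Call:
apply_moves:
  targets:
    - {"translation": [0, 0, 0.02], "twist": 0, "hand": 0}
    - {"translation": [0, 0, 0.02], "twist": 0, "hand": 0}
    - {"translation": [0, 0, 0], "twist": 0, "hand": 0}
    - {"translation": [0, 0, 0], "twist": 0, "hand": 0}

```text
time: 6.55
tool_pos: [0.6392, -0.0261, 0.1022]
tool_rot: [-0.0, 0.999, -0.047, -0.0]
contact_force: [0.0, -0.5, -0.0]
gripper_width: 0.002
grasp_force: 0.0
```

```bash
python3 - <<'E'
from h import *
a=grab_frame('wrist')[60:440,120:600,::-1]; b=grab_frame('scene')[200:310,260:380,::-1]
cv2.imwrite('pics/w3.png',np.hstack([cv2.resize(a,(379,300)),cv2.resize(b,(327,300),interpolation=cv2.INTER_CUBIC)]))
status()
E
```

```text
t 6.65 tcp [ 0.6393 -0.0261  0.1024] yaw -0.094 w -0.001 gf 0.0 F [-1.  -0.1 -0.1] q [-0.16  0.19  1.68  0.    1.28  1.51]
```

View pics/w3.png

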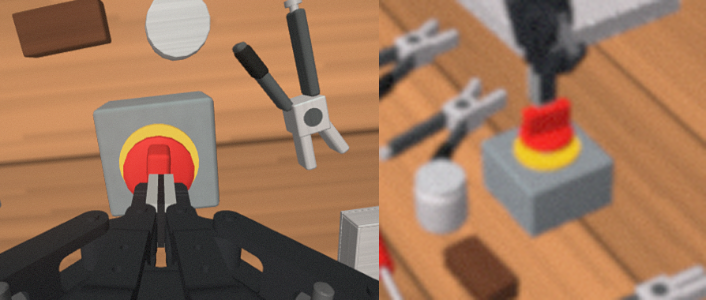

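The tip appears to be just at the bar's top in both views (scene crop (542,103)), so I go on down in small steps watching the force.

Call:
apply_moves:
  targets:
    - {"translation": [0, 0, 0.02], "twist": 0, "hand": 0}
    - {"translation": [0, 0, 0.01], "twist": 0, "hand": 0}
    - {"translation": [0, 0, 0.0], "twist": 0, "hand": 0}
    - {"translation": [0, 0, 0], "twist": 0, "hand": 0}

```text
time: 7.05
tool_pos: [0.6392, -0.0261, 0.0993]
tool_rot: [-0.0, 0.999, -0.047, -0.0]
contact_force: [0.8, 0.4, -0.1]
gripper_width: -0.004
grasp_force: 0.0
```

Call:
apply_moves:
  targets:
    - {"translation": [0, 0, 0.02], "twist": 0, "hand": 0}
    - {"translation": [0, 0, 0.01], "twist": 0, "hand": 0}
    - {"translation": [0, 0, 0.0], "twist": 0, "hand": 0}
    - {"translation": [0, 0, 0], "twist": 0, "hand": 0}

```text
time: 7.45
tool_pos: [0.6396, -0.0262, 0.097]
tool_rot: [0.0, 0.999, -0.047, 0.0]
contact_force: [0.8, 0.1, 3.7]
gripper_width: -0.002
grasp_force: 1.6
```

```bash
python3 - <<'E'
from h import *
grab_frame('scene'); print([ (r['point'],r['score']) for r in recognise('scene','stop_top')])
a=grab_frame('wrist'); print(recognise('wrist','stop_top')); status(); print(state()['ft_torque'])
E
```

```text
[([0.6428, -0.0197, 0.0775], 0.74)]
[{'point': [0.6512, -0.0243, 0.0801], 'score': 0.94}]
t 7.65 tcp [ 0.6396 -0.0262  0.0968] yaw -0.094 w 0.003 gf 1.6 F [0.1 0.6 3. ] q [-0.16  0.19  1.68 -0.    1.27  1.51]
[ 0.00757423  0.01367148 -0.00910442]
```

Call:
apply_moves:
  targets:
    - {"translation": [0, 0, 0.02], "twist": 0, "hand": 0}
    - {"translation": [0, 0, 0.02], "twist": 0, "hand": 0}
    - {"translation": [0, 0, 0.0], "twist": 0, "hand": 0}
    - {"translation": [0, 0, 0], "twist": 0, "hand": 0}

```text
time: 8.05
tool_pos: [0.6397, -0.0262, 0.0929]
tool_rot: [0.0, 0.999, -0.047, 0.0]
contact_force: [-0.8, 0.4, 5.5]
gripper_width: 0.0
grasp_force: 2.8
```

Call:
apply_moves:
  targets:
    - {"translation": [0, 0, 0.02], "twist": 0, "hand": 0}
    - {"translation": [0, 0, 0], "twist": 0, "hand": 0}
    - {"translation": [0, 0, 0], "twist": 0, "hand": 0}

```text
time: 8.35
tool_pos: [0.6397, -0.0262, 0.0912]
tool_rot: [0.0, 0.999, -0.047, 0.0]
contact_force: [-0.6, 0.2, 6.3]
gripper_width: 0.0
grasp_force: 3.3
```

Call:
apply_moves:
  targets:
    - {"translation": [0, 0, 0.02], "twist": 0, "hand": 0}
    - {"translation": [0, 0, 0.01], "twist": 0, "hand": 0}
    - {"translation": [0, 0, 0], "twist": 0, "hand": 0}
    - {"translation": [0, 0, 0], "twist": 0, "hand": 0}

```text
time: 8.75
tool_pos: [0.64, -0.0262, 0.09]
tool_rot: [0.0, 0.999, -0.047, 0.001]
contact_force: [-5.2, 0.3, 13.6]
gripper_width: -0.0
grasp_force: 6.8
```

Call:
apply_moves:
  targets:
    - {"translation": [0, 0, 0.01], "twist": 0, "hand": 0}
    - {"translation": [0, 0, 0], "twist": 0, "hand": 0}
    - {"translation": [0, 0, 0], "twist": 0, "hand": 0}

```text
time: 9.05
tool_pos: [0.6401, -0.0262, 0.0899]
tool_rot: [0.0, 0.999, -0.047, 0.001]
contact_force: [-7.1, -0.1, 17.4]
gripper_width: -0.0
grasp_force: 8.5
```

Call:
apply_moves:
  targets:
    - {"translation": [0, 0, -0.2], "twist": 0, "hand": 0}
    - {"translation": [0, 0, -0.4], "twist": 0, "hand": 0}
    - {"translation": [0, 0, -0.4], "twist": 0, "hand": 0}
    - {"translation": [0, 0, 0], "twist": 0, "hand": 0}
    - {"translation": [0, 0, 0], "twist": 0, "hand": 0}

```text
time: 9.55
tool_pos: [0.6396, -0.0262, 0.1868]
tool_rot: [0.0, 0.999, -0.047, 0.001]
contact_force: [-0.3, 0.3, -0.7]
gripper_width: 0.001
grasp_force: 0.0
```

```bash
python3 - <<'E'
from h import *
status()
C=cam('wrist'); s=state(); p=np.array(s['tool_pos']);t=yaw()
for dz in(-.02,0,.022):
    print(dz,proj(C,[p+[dx*np.cos(t),dx*np.sin(t),-dz] for dx in(-.011,0,.011)]).round().tolist())
f=grab_frame('wrist'); cv2.imwrite('pics/w4.png',f[:,:,::-1])
print(recognise('wrist','stop_top')); print('bar',proj(C,[[.639,-.026,.105],[.661,-.028,.105],[.617,-.024,.105],[.639,-.026,.079]]).round())
E
```

```text
t 9.55 tcp [ 0.6396 -0.0262  0.1868] yaw -0.094 w 0.001 gf 0.0 F [-0.3  0.3 -0.7] q [-0.16  0.11  1.61 -0.    1.41  1.51]
-0.02 [[323.0, 339.0], [323.0, 315.0], [323.0, 291.0]]
0 [[323.0, 316.0], [323.0, 295.0], [323.0, 273.0]]
0.022 [[323.0, 296.0], [323.0, 277.0], [323.0, 258.0]]
[{'point': [0.4614, 0.1236, 0.0218], 'score': 0.72}, {'point': [0.6423, -0.0224, 0.0803], 'score': 0.68}]
bar [[323. 246.]
 [323. 215.]
 [323. 276.]
 [323. 236.]]
```

View pics/w4.png

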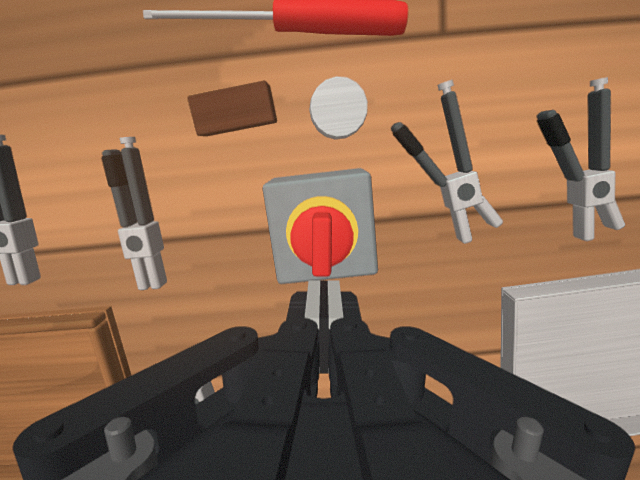

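Pressing reached the hard stop (17 N). The picture shows the bar spanning rows 213–275 at column 322, as predicted, so its position is right. Next are the open pliers C beside the wooden tray.

```bash
python3 -c "
from h import *
togo(.449,.133,.16,.107)"
```

```text
tool x -2.031 y -1.404 z(down) 0.239 twist -2.01 or 29.40  q6 now 1.51
```

Call:
apply_moves:
  targets:
    - {"translation": [-0.4, -0.28, 0], "twist": 0, "hand": 0.75}
    - {"translation": [-0.4, -0.28, 0], "twist": 0, "hand": 0.75}
    - {"translation": [-0.4, -0.28, 0], "twist": 0, "hand": 0.75}
    - {"translation": [-0.4, -0.28, 0], "twist": 0, "hand": 0.75}
    - {"translation": [-0.43, -0.28, 0], "twist": -1, "hand": 0.75}
    - {"translation": [0, 0, 0.2], "twist": -1, "hand": 0.75}
    - {"translation": [0, 0, 0], "twist": 0, "hand": 0.75}
    - {"translation": [0, 0, 0], "twist": 0, "hand": 0.75}

```text
time: 10.45
tool_pos: [0.4504, 0.1312, 0.1646]
tool_rot: [0.0, 0.999, 0.052, -0.002]
contact_force: [0.3, -0.4, 0.7]
gripper_width: 0.75
grasp_force: 0.0
```

```bash
python3 - <<'E'
from h import *
status(); find('wrist','w5.png')
togo(.449,.133,.06,.107)
E
```

```text
t 10.45 tcp [0.4504 0.1312 0.1646] yaw 0.104 w 0.75 gf 0.0 F [ 0.3 -0.4  0.7] q [ 0.12 -0.29  2.03 -0.    1.41  1.59]
score 0.96 px 4013 iou 0.87 xy 0.4533 0.1340 yaw 0.109 jaw 0.39
score 0.67 px 1508 iou 0.87 xy 0.6385 0.1522 yaw 3.106 jaw 0.08
score 0.66 px 551 iou 0.90 xy 0.6555 0.2943 yaw -2.976 jaw 0.02
tool x -0.026 y -0.022 z(down) 1.062 twist -0.04 or 31.38  q6 now 1.59
```

Call:
apply_moves:
  targets:
    - {"translation": [0.032, -0.025, 0], "twist": 0, "hand": 0.75}
    - {"translation": [0, 0, 0.4], "twist": 0, "hand": 0.75}
    - {"translation": [0, 0, 0.4], "twist": 0, "hand": 0.75}
    - {"translation": [0, 0, 0.3], "twist": 0, "hand": 0.75}
    - {"translation": [0, 0, 0.1], "twist": 0, "hand": 0.75}
    - {"translation": [0, 0, 0], "twist": 0, "hand": 0.75}
    - {"translation": [0, 0, 0], "twist": 0, "hand": 0.75}

```text
time: 11.25
tool_pos: [0.4559, 0.1344, 0.0481]
tool_rot: [-0.0, 0.999, 0.053, 0.001]
contact_force: [-0.2, 0.8, -0.4]
gripper_width: 0.746
grasp_force: 0.0
```

```bash
python3 - <<'E'
from h import *
status(); f=grab_frame('wrist')[:,:,::-1]; g=grab_frame('scene')[220:320,370:490,::-1]
cv2.imwrite('pics/w6.png',np.hstack([cv2.resize(f,(440,330)),cv2.resize(g,(360,330))])); print(proj(cam('scene'),[[.4533,.134,z] for z in(0,.03,.05)])-[370,220])
E
```

```text
t 11.25 tcp [0.4559 0.1344 0.0481] yaw 0.105 w 0.746 gf 0.0 F [-0.2  0.8 -0.4] q [ 0.13 -0.13  2.1   0.    1.17  1.6 ]
[[47.79865131 61.41107988]
 [49.24104195 52.28787457]
 [50.2254733  46.0473636 ]]
```

View pics/w6.png

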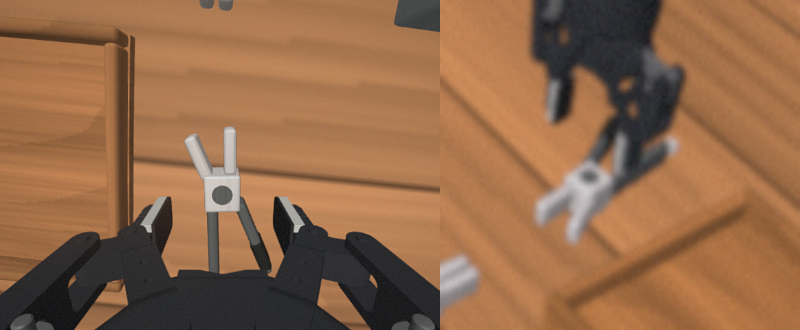

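The wrist and scene views agree: the fingers straddle block C and the tips are still about 20 mm above its top. I descend by force.

Call:
apply_moves:
  targets:
    - {"translation": [-0.02, 0, 0.1], "twist": 0, "hand": 0.75}
    - {"translation": [0, 0, 0.08], "twist": 0, "hand": 0.75}
    - {"translation": [0, 0, 0], "twist": 0, "hand": 0.75}
    - {"translation": [0, 0, 0], "twist": 0, "hand": 0.75}

```text
time: 11.75
tool_pos: [0.4518, 0.1341, 0.0279]
tool_rot: [0.0, 0.999, 0.053, -0.001]
contact_force: [-0.9, -0.6, 0.2]
gripper_width: 0.753
grasp_force: 0.0
```

Call:
apply_moves:
  targets:
    - {"translation": [0, 0, 0.04], "twist": 0, "hand": 0.75}
    - {"translation": [0, 0, 0.03], "twist": 0, "hand": 0.75}
    - {"translation": [0, 0, 0], "twist": 0, "hand": 0.75}
    - {"translation": [0, 0, 0], "twist": 0, "hand": 0.75}

```text
time: 12.15
tool_pos: [0.4523, 0.1341, 0.0213]
tool_rot: [0.0, 0.999, 0.053, -0.0]
contact_force: [-0.3, 1.0, 0.1]
gripper_width: 0.752
grasp_force: 0.0
```

Call:
apply_moves:
  targets:
    - {"translation": [0, 0, 0.04], "twist": 0, "hand": 0.75}
    - {"translation": [0, 0, 0.03], "twist": 0, "hand": 0.75}
    - {"translation": [0, 0, 0], "twist": 0, "hand": 0.75}
    - {"translation": [0, 0, 0], "twist": 0, "hand": 0.75}

```text
time: 12.55
tool_pos: [0.4522, 0.1341, 0.0142]
tool_rot: [0.0, 0.999, 0.053, -0.0]
contact_force: [0.1, -0.1, 0.4]
gripper_width: 0.749
grasp_force: 0.0
```

Call:
apply_moves:
  targets:
    - {"translation": [0, 0, 0.04], "twist": 0, "hand": 0.75}
    - {"translation": [0, 0, 0.03], "twist": 0, "hand": 0.75}
    - {"translation": [0, 0, 0], "twist": 0, "hand": 0.75}
    - {"translation": [0, 0, 0], "twist": 0, "hand": 0.75}

```text
time: 12.95
tool_pos: [0.4522, 0.1341, 0.0072]
tool_rot: [0.0, 0.999, 0.053, -0.0]
contact_force: [-0.0, -0.2, 0.0]
gripper_width: 0.747
grasp_force: 0.0
```

Call:
apply_moves:
  targets:
    - {"translation": [0, 0, 0.03], "twist": 0, "hand": 0.75}
    - {"translation": [0, 0, 0.02], "twist": 0, "hand": 0.75}
    - {"translation": [0, 0, 0], "twist": 0, "hand": 0.75}
    - {"translation": [0, 0, 0], "twist": 0, "hand": 0.75}

```text
time: 13.35
tool_pos: [0.4522, 0.1342, 0.0023]
tool_rot: [0.0, 0.999, 0.053, -0.0]
contact_force: [-0.1, 0.4, -0.2]
gripper_width: 0.749
grasp_force: 0.0
```

```bash
python3 - <<'E'
from h import *
status(); f=grab_frame('wrist')[:,:,::-1]; g=grab_frame('scene')[220:320,370:490,::-1]
cv2.imwrite('pics/w7.png',np.hstack([cv2.resize(f,(440,330)),cv2.resize(g,(360,330))]))
E
```

```text
t 13.35 tcp [0.4522 0.1342 0.0023] yaw 0.106 w 0.749 gf 0.0 F [-0.1  0.4 -0.2] q [ 0.13 -0.06  2.13  0.    1.07  1.6 ]
```

View pics/w7.png

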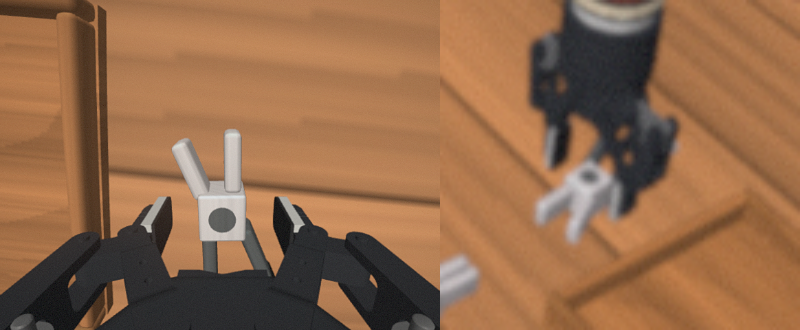

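The tips are still about 15 mm up, although the reported TCP z is 0.002. Matched with the knob contact, the reported z reads about 30 mm low, so I descend about 11 mm further with force checks and then grip.

Call:
apply_moves:
  targets:
    - {"translation": [0, 0, 0.04], "twist": 0, "hand": 0.75}
    - {"translation": [0, 0, 0.03], "twist": 0, "hand": 0.75}
    - {"translation": [0, 0, 0], "twist": 0, "hand": 0.75}
    - {"translation": [0, 0, 0], "twist": 0, "hand": 0.75}

```text
time: 13.85
tool_pos: [0.4521, 0.1341, -0.0048]
tool_rot: [0.0, 0.999, 0.053, -0.0]
contact_force: [-0.2, -0.1, -0.5]
gripper_width: 0.753
grasp_force: 0.0
```

Call:
apply_moves:
  targets:
    - {"translation": [0, 0, 0.03], "twist": 0, "hand": 0.75}
    - {"translation": [0, 0, 0.01], "twist": 0, "hand": 0.75}
    - {"translation": [0, 0, 0], "twist": 0, "hand": 0.75}
    - {"translation": [0, 0, 0], "twist": 0, "hand": 0.75}

```text
time: 14.25
tool_pos: [0.4523, 0.1342, -0.0086]
tool_rot: [-0.0, 0.999, 0.053, -0.0]
contact_force: [-0.5, 0.2, 0.5]
gripper_width: 0.748
grasp_force: 0.0
```

Call:
apply_moves:
  targets:
    - {"translation": [0, 0, 0], "twist": 0, "hand": 0}
    - {"translation": [0, 0, 0], "twist": 0, "hand": 0}
    - {"translation": [0, 0, 0], "twist": 0, "hand": 0}
    - {"translation": [0, 0, 0], "twist": 0, "hand": 0}
    - {"translation": [0, 0, 0], "twist": 0, "hand": 0}
    - {"translation": [0, 0, 0], "twist": 0, "hand": 0}

```text
time: 14.85
tool_pos: [0.4537, 0.1344, -0.0071]
tool_rot: [-0.0, 0.999, 0.053, 0.001]
contact_force: [-1.0, 0.2, 5.5]
gripper_width: 0.329
grasp_force: 60.2
```

Call:
apply_moves:
  targets:
    - {"translation": [0, 0, -0.2], "twist": 0, "hand": 0}
    - {"translation": [0, 0, -0.3], "twist": 0, "hand": 0}
    - {"translation": [0, 0, -0.4], "twist": 0, "hand": 0}
    - {"translation": [0, 0, 0], "twist": 0, "hand": 0}
    - {"translation": [0, 0, 0], "twist": 0, "hand": 0}

```text
time: 15.35
tool_pos: [0.4527, 0.1342, 0.082]
tool_rot: [-0.0, 0.999, 0.053, 0.001]
contact_force: [0.3, 0.2, -2.7]
gripper_width: 0.334
grasp_force: 58.7
```

```bash
python3 - <<'E'
from h import *
status(); togo(.475,.275,.006,0)
E
```

```text
t 15.35 tcp [0.4527 0.1342 0.082 ] yaw 0.106 w 0.334 gf 58.7 F [ 0.3  0.2 -2.7] q [ 0.13 -0.19  2.09  0.    1.24  1.6 ]
tool x 0.370 y -1.376 z(down) 0.760 twist 1.06 or -30.36  q6 now 1.60
```

Call:
apply_moves:
  targets:
    - {"translation": [0.09, -0.344, 0], "twist": 0, "hand": 0}
    - {"translation": [0.09, -0.344, 0], "twist": 0, "hand": 0}
    - {"translation": [0.09, -0.344, 0], "twist": 0, "hand": 0}
    - {"translation": [0.1, -0.344, 0], "twist": 1, "hand": 0}
    - {"translation": [0, 0, 0.25], "twist": 0, "hand": 0}
    - {"translation": [0, 0, 0.25], "twist": 0, "hand": 0}
    - {"translation": [0, 0, 0], "twist": 0, "hand": 0}
    - {"translation": [0, 0, 0], "twist": 0, "hand": 0}

```text
time: 16.15
tool_pos: [0.4728, 0.2741, 0.0292]
tool_rot: [0.001, 1.0, 0.003, -0.002]
contact_force: [0.4, 0.7, -2.5]
gripper_width: 0.337
grasp_force: 59.1
```

Call:
apply_moves:
  targets:
    - {"translation": [0, 0, 0.1], "twist": 0, "hand": 0}
    - {"translation": [0, 0, 0.08], "twist": 0, "hand": 0}
    - {"translation": [0, 0, 0.05], "twist": 0, "hand": 0}
    - {"translation": [0, 0, 0.02], "twist": 0, "hand": 0}
    - {"translation": [0, 0, 0], "twist": 0, "hand": 0}
    - {"translation": [0, 0, 0], "twist": 0, "hand": 0}

```text
time: 16.75
tool_pos: [0.4749, 0.275, 0.0067]
tool_rot: [-0.0, 1.0, 0.003, 0.0]
contact_force: [-0.3, 0.4, -1.5]
gripper_width: 0.333
grasp_force: 59.1
```

Call:
apply_moves:
  targets:
    - {"translation": [0, 0, 0.02], "twist": 0, "hand": 0}
    - {"translation": [0, 0, 0.01], "twist": 0, "hand": 0}
    - {"translation": [0, 0, 0], "twist": 0, "hand": 0}
    - {"translation": [0, 0, 0], "twist": 0, "hand": 0}
    - {"translation": [0, 0, 0], "twist": 0, "hand": 0.46}
    - {"translation": [0, 0, 0], "twist": 0, "hand": 0.46}
    - {"translation": [0, 0, 0], "twist": 0, "hand": 0.46}
    - {"translation": [0, 0, 0], "twist": 0, "hand": 0.46}

```text
time: 17.55
tool_pos: [0.4749, 0.275, 0.0037]
tool_rot: [-0.0, 1.0, 0.003, 0.0]
contact_force: [-0.8, 0.7, 0.4]
gripper_width: 0.461
grasp_force: 0.0
```

Call:
apply_moves:
  targets:
    - {"translation": [0, 0, -0.15], "twist": 0, "hand": 0.46}
    - {"translation": [0, 0, -0.3], "twist": 0, "hand": 0.46}
    - {"translation": [0, 0, -0.4], "twist": 0, "hand": 0.46}
    - {"translation": [0, 0, -0.4], "twist": 0, "hand": 0.75}
    - {"translation": [0, 0, 0], "twist": 0, "hand": 0.75}
    - {"translation": [0, 0, 0], "twist": 0, "hand": 0.75}

```text
time: 18.15
tool_pos: [0.4757, 0.2754, 0.1311]
tool_rot: [-0.001, 1.0, 0.003, 0.002]
contact_force: [0.4, -0.5, 0.5]
gripper_width: 0.75
grasp_force: 0.0
```

```bash
python3 - <<'E'
from h import *
status(); find('wrist','w8.png'); find('top','top1.png'); togo(.656,-.156,None,-2.95)
E
```

```text
t 18.15 tcp [0.4757 0.2754 0.1311] yaw 0.006 w 0.75 gf 0.0 F [ 0.4 -0.5  0.5] q [ 0.39 -0.05  1.88 -0.    1.31  1.95]
score 0.58 px 2097 iou 0.91 xy 0.6509 0.2820 yaw 3.013 jaw 0.08
score 0.57 px 5263 iou 0.88 xy 0.4699 0.2742 yaw -0.115 jaw 0.40
score 0.55 px 4163 iou 0.95 xy 0.6340 0.1535 yaw 3.136 jaw 0.00
score 0.95 px 628 iou 0.82 xy 0.6528 0.2807 yaw 3.074 jaw 0.01
score 0.8 px 578 iou 0.80 xy 0.6564 -0.1567 yaw -2.918 jaw 0.44
score 0.61 px 550 iou 0.72 xy 0.6453 -0.2824 yaw -3.029 jaw 0.37
score 0.59 px 624 iou 0.85 xy 0.6330 0.1522 yaw 3.118 jaw 0.01
score 0.56 px 359 iou 0.32 xy 0.4364 0.2677 yaw -2.704 jaw 0.03
tool x 1.800 y 4.315  twist -1.86 or 29.56  q6 now 1.95
```

```bash
python3 -c "
from h import *
togo(.634,.1535,.1,0)"
```

```text
tool x 1.598 y 1.219 z(down) 0.267 twist 0.06 or -31.36  q6 now 1.95
```

Call:
apply_moves:
  targets:
    - {"translation": [0.395, 0.3, 0], "twist": 0, "hand": 0.75}
    - {"translation": [0.395, 0.3, 0], "twist": 0, "hand": 0.75}
    - {"translation": [0.395, 0.3, 0], "twist": 0, "hand": 0.75}
    - {"translation": [0.4, 0.3, 0], "twist": 0, "hand": 0.75}
    - {"translation": [0, 0, 0.3], "twist": 0, "hand": 0.75}
    - {"translation": [0, 0, 0], "twist": 0, "hand": 0.75}
    - {"translation": [0, 0, 0], "twist": 0, "hand": 0.75}

```text
time: 19.05
tool_pos: [0.6318, 0.1558, 0.096]
tool_rot: [0.0, 1.0, 0.003, -0.003]
contact_force: [-0.5, -0.3, 0.3]
gripper_width: 0.754
grasp_force: 0.0
```

```bash
cat >> h.py <<'E'
def near(tol=.06,z=.014):
    """fit the pliers nearest the tool in the wrist view and print the correction"""
    status(); s=state()['tool_pos']; C=cam('wrist'); grab_frame('wrist'); best=None
    for r in regions_of('wrist','pliers_a'):
        m=np.array(r['pixels'])
        if m.sum()<500: continue
        e,p=fit(C,m,z); d=np.hypot(p[0]-s[0],p[1]-s[1])
        if best is None or d<best[0]: best=(d,e,p)
    if best is None or best[0]>tol: print('none near',best); return
    d,e,p=best; print('iou %.2f xy %.4f %.4f yaw %.3f jaw %.2f'%(-e,p[0],p[1],p[2],p[3])); togo(p[0],p[1],-.005+z-.014,p[2])
E
python3 -c "
from h import *
near()"
```

```text
t 19.05 tcp [0.6318 0.1558 0.096 ] yaw 0.006 w 0.754 gf 0.0 F [-0.5 -0.3  0.3] q [0.13 0.22 1.65 0.   1.28 1.69]
iou 0.84 xy 0.6355 0.1526 yaw 3.138 jaw 0.02
tool x 0.023 y 0.040 z(down) 1.037 twist 0.11 or -31.31  q6 now 1.69
```

Call:
apply_moves:
  targets:
    - {"translation": [0.023, 0.035, 0.25], "twist": 0.1, "hand": 0.75}
    - {"translation": [0, 0, 0.35], "twist": 0, "hand": 0.75}
    - {"translation": [0, 0, 0.25], "twist": 0, "hand": 0.75}
    - {"translation": [0, 0, 0.12], "twist": 0, "hand": 0.75}
    - {"translation": [0, 0, 0.05], "twist": 0, "hand": 0.75}
    - {"translation": [0, 0, 0], "twist": 0, "hand": 0.75}
    - {"translation": [0, 0, 0], "twist": 0, "hand": 0.75}

```text
time: 19.85
tool_pos: [0.6375, 0.1527, -0.0016]
tool_rot: [-0.0, 1.0, -0.002, 0.002]
contact_force: [-0.3, 0.6, 0.9]
gripper_width: 0.752
grasp_force: 0.0
```

Call:
apply_moves:
  targets:
    - {"translation": [0, 0, 0], "twist": 0, "hand": 0}
    - {"translation": [0, 0, 0], "twist": 0, "hand": 0}
    - {"translation": [0, 0, 0], "twist": 0, "hand": 0}
    - {"translation": [0, 0, 0], "twist": 0, "hand": 0}
    - {"translation": [0, 0, 0], "twist": 0, "hand": 0}
    - {"translation": [0, 0, 0], "twist": 0, "hand": 0}

```text
time: 20.45
tool_pos: [0.6371, 0.1524, -0.0023]
tool_rot: [-0.0, 1.0, -0.002, 0.001]
contact_force: [-1.6, 0.1, 6.0]
gripper_width: 0.317
grasp_force: 60.3
```

Call:
apply_moves:
  targets:
    - {"translation": [0, 0, -0.2], "twist": 0, "hand": 0}
    - {"translation": [0, 0, -0.4], "twist": 0, "hand": 0}
    - {"translation": [0, 0, -0.4], "twist": 0, "hand": 0}
    - {"translation": [0, 0, -0.4], "twist": 0, "hand": 0}
    - {"translation": [0, 0, 0], "twist": 0, "hand": 0}
    - {"translation": [0, 0, 0], "twist": 0, "hand": 0}

```text
time: 21.05
tool_pos: [0.636, 0.1523, 0.1363]
tool_rot: [-0.0, 1.0, -0.002, 0.0]
contact_force: [-1.1, 0.5, -3.3]
gripper_width: 0.314
grasp_force: 59.6
```

```bash
python3 -c "
from h import *
status();togo(.425,-.285,-.003,0)"
```

```text
t 21.05 tcp [0.636  0.1523 0.1363] yaw -0.004 w 0.314 gf 59.6 F [-1.1  0.5 -3.3] q [ 0.12  0.19  1.62 -0.    1.34  1.7 ]
tool x -2.092 y 4.382 z(down) 1.393 twist -0.04 or 31.37  q6 now 1.70
```

Call:
apply_moves:
  targets:
    - {"translation": [-0.209, 0.438, 0], "twist": 0, "hand": 0}
    - {"translation": [-0.209, 0.438, 0], "twist": 0, "hand": 0}
    - {"translation": [-0.209, 0.438, 0], "twist": 0, "hand": 0}
    - {"translation": [-0.209, 0.438, 0], "twist": 0, "hand": 0}
    - {"translation": [-0.209, 0.438, 0], "twist": 0, "hand": 0}
    - {"translation": [-0.209, 0.438, 0], "twist": 0, "hand": 0}
    - {"translation": [-0.209, 0.438, 0], "twist": 0, "hand": 0}
    - {"translation": [-0.209, 0.438, 0], "twist": 0, "hand": 0}

```text
time: 21.85
tool_pos: [0.4643, -0.1977, 0.1326]
tool_rot: [-0.002, 1.0, -0.002, -0.003]
contact_force: [0.1, -0.7, -1.5]
gripper_width: 0.318
grasp_force: 59.9
```

Call:
apply_moves:
  targets:
    - {"translation": [-0.209, 0.438, 0], "twist": 0, "hand": 0}
    - {"translation": [-0.209, 0.438, 0], "twist": 0, "hand": 0}
    - {"translation": [0, 0, 0], "twist": 0, "hand": 0}
    - {"translation": [0, 0, 0], "twist": 0, "hand": 0}

```text
time: 22.25
tool_pos: [0.4232, -0.2843, 0.1332]
tool_rot: [-0.002, 1.0, -0.004, -0.002]
contact_force: [0.1, 0.2, -2.2]
gripper_width: 0.315
grasp_force: 60.3
```

```bash
python3 -c "
from h import *
status();togo(.425,-.285,-.003,0)"
```

```text
t 22.25 tcp [ 0.4232 -0.2843  0.1332] yaw -0.007 w 0.315 gf 60.3 F [ 0.1  0.2 -2.2] q [-0.74 -0.15  1.96  0.    1.33  0.84]
tool x 0.018 y 0.007 z(down) 1.362 twist -0.07 or 31.34  q6 now 0.84
```

Call:
apply_moves:
  targets:
    - {"translation": [0.018, 0, 0.4], "twist": 0, "hand": 0}
    - {"translation": [0, 0, 0.4], "twist": 0, "hand": 0}
    - {"translation": [0, 0, 0.3], "twist": 0, "hand": 0}
    - {"translation": [0, 0, 0.15], "twist": 0, "hand": 0}
    - {"translation": [0, 0, 0.03], "twist": 0, "hand": 0}
    - {"translation": [0, 0, 0], "twist": 0, "hand": 0}
    - {"translation": [0, 0, 0], "twist": 0, "hand": 0}

```text
time: 22.95
tool_pos: [0.4285, -0.2856, 0.0102]
tool_rot: [0.001, 1.0, -0.002, 0.001]
contact_force: [0.5, 0.6, -2.9]
gripper_width: 0.319
grasp_force: 60.2
```

Call:
apply_moves:
  targets:
    - {"translation": [0, 0, 0.02], "twist": 0, "hand": 0}
    - {"translation": [0, 0, 0.02], "twist": 0, "hand": 0}
    - {"translation": [0, 0, 0], "twist": 0, "hand": 0}
    - {"translation": [0, 0, 0], "twist": 0, "hand": 0}

```text
time: 23.35
tool_pos: [0.4271, -0.2849, 0.0046]
tool_rot: [0.0, 1.0, -0.002, 0.0]
contact_force: [0.0, 0.8, -2.7]
gripper_width: 0.312
grasp_force: 60.2
```

Call:
apply_moves:
  targets:
    - {"translation": [0, 0, 0.03], "twist": 0, "hand": 0}
    - {"translation": [0, 0, 0.02], "twist": 0, "hand": 0}
    - {"translation": [0, 0, 0], "twist": 0, "hand": 0}
    - {"translation": [0, 0, 0], "twist": 0, "hand": 0}

```text
time: 23.75
tool_pos: [0.4273, -0.2851, 0.0007]
tool_rot: [-0.0, 1.0, -0.002, -0.0]
contact_force: [-4.1, 2.6, 7.5]
gripper_width: 0.319
grasp_force: 61.5
```

Call:
apply_moves:
  targets:
    - {"translation": [0, 0, 0.02], "twist": 0, "hand": 0}
    - {"translation": [0, 0, 0], "twist": 0, "hand": 0}
    - {"translation": [0, 0, 0], "twist": 0, "hand": 0}

```text
time: 24.05
tool_pos: [0.4273, -0.2851, 0.0006]
tool_rot: [-0.001, 1.0, -0.002, -0.001]
contact_force: [-9.6, 6.8, 20.5]
gripper_width: 0.32
grasp_force: 63.5
```

Call:
apply_moves:
  targets:
    - {"translation": [0, 0, -0.02], "twist": 0, "hand": 0}
    - {"translation": [0, 0, 0], "twist": 0, "hand": 0.46}
    - {"translation": [0, 0, 0], "twist": 0, "hand": 0.46}
    - {"translation": [0, 0, 0], "twist": 0, "hand": 0.46}
    - {"translation": [0, 0, 0], "twist": 0, "hand": 0.46}

```text
time: 24.55
tool_pos: [0.427, -0.2848, -0.0008]
tool_rot: [-0.0, 1.0, -0.002, -0.0]
contact_force: [-0.3, 0.1, 0.5]
gripper_width: 0.458
grasp_force: 0.0
```

Call:
apply_moves:
  targets:
    - {"translation": [0, 0, -0.15], "twist": 0, "hand": 0.46}
    - {"translation": [0, 0, -0.3], "twist": 0, "hand": 0.46}
    - {"translation": [0, 0, -0.4], "twist": 0, "hand": 0.46}
    - {"translation": [0, 0, -0.4], "twist": 0, "hand": 0.75}
    - {"translation": [0, 0, 0], "twist": 0, "hand": 0.75}

```text
time: 25.05
tool_pos: [0.4307, -0.288, 0.1329]
tool_rot: [0.005, 1.0, -0.002, 0.005]
contact_force: [-0.7, 0.3, 0.4]
gripper_width: 0.754
grasp_force: 0.0
```

```bash
python3 - <<'E'
from h import *
status(); find('wrist','w9.png',minpx=500); find('top'); togo(.6453,-.282,.1,-3.05)
E
```

```text
t 25.05 tcp [ 0.4307 -0.288   0.1329] yaw -0.004 w 0.754 gf 0.0 F [-0.7  0.3  0.4] q [-0.73 -0.14  1.96  0.    1.31  0.84]
score 0.98 px 5331 iou 0.85 xy 0.4244 -0.2841 yaw 3.140 jaw 0.01
score 0.38 px 76150 iou 0.14 xy 0.5014 -0.4306 yaw -0.235 jaw 0.35
score 0.95 px 704 iou 0.89 xy 0.6474 0.2823 yaw 3.043 jaw 0.00
score 0.85 px 362 iou 0.46 xy 0.4642 -0.2839 yaw 3.071 jaw 0.04
score 0.84 px 566 iou 0.79 xy 0.6541 -0.1571 yaw -2.924 jaw 0.43
score 0.59 px 532 iou 0.69 xy 0.6446 -0.2826 yaw -3.057 jaw 0.40
tool x 2.188 y -0.032 z(down) 0.237 twist -0.96 or 30.46  q6 now 0.84
```

Placed. Next is E, the open pair at (0.645, -0.282).

Call:
apply_moves:
  targets:
    - {"translation": [0.44, 0, 0], "twist": 0, "hand": 0.75}
    - {"translation": [0.44, 0, 0], "twist": 0, "hand": 0.75}
    - {"translation": [0.44, 0, 0], "twist": 0, "hand": 0.75}
    - {"translation": [0.44, -0.02, 0], "twist": -0.5, "hand": 0.75}
    - {"translation": [0.44, 0, 0], "twist": -0.45, "hand": 0.75}
    - {"translation": [0, 0, 0.3], "twist": 0, "hand": 0.75}
    - {"translation": [0, 0, 0], "twist": 0, "hand": 0.75}
    - {"translation": [0, 0, 0], "twist": 0, "hand": 0.75}

```text
time: 26.05
tool_pos: [0.6449, -0.2805, 0.0913]
tool_rot: [-0.002, 0.999, 0.045, -0.003]
contact_force: [0.7, -0.4, 0.5]
gripper_width: 0.749
grasp_force: 0.0
```

```bash
python3 -c "
from h import *
near()"
```

```text
t 26.05 tcp [ 0.6449 -0.2805  0.0913] yaw 0.091 w 0.749 gf 0.0 F [ 0.7 -0.4  0.5] q [-0.52  0.34  1.51 -0.    1.29  0.96]
iou 0.85 xy 0.6471 -0.2805 yaw 3.239 jaw 0.41
tool x 0.009 y -0.011 z(down) 0.996 twist -0.07 or 31.35  q6 now 0.96
```

Call:
apply_moves:
  targets:
    - {"translation": [0.01, -0.01, 0.25], "twist": 0, "hand": 0.75}
    - {"translation": [0, 0, 0.3], "twist": 0, "hand": 0.75}
    - {"translation": [0, 0, 0.25], "twist": 0, "hand": 0.75}
    - {"translation": [0, 0, 0.1], "twist": 0, "hand": 0.75}
    - {"translation": [0, 0, 0.03], "twist": 0, "hand": 0.75}
    - {"translation": [0, 0, 0], "twist": 0, "hand": 0.75}
    - {"translation": [0, 0, 0], "twist": 0, "hand": 0.75}

```text
time: 26.85
tool_pos: [0.6491, -0.2813, 0.0037]
tool_rot: [0.001, 0.999, 0.045, 0.001]
contact_force: [-0.1, -0.0, 0.3]
gripper_width: 0.75
grasp_force: 0.0
```

Call:
apply_moves:
  targets:
    - {"translation": [0, 0, 0], "twist": 0, "hand": 0}
    - {"translation": [0, 0, 0], "twist": 0, "hand": 0}
    - {"translation": [0, 0, 0], "twist": 0, "hand": 0}
    - {"translation": [0, 0, 0], "twist": 0, "hand": 0}
    - {"translation": [0, 0, 0], "twist": 0, "hand": 0}
    - {"translation": [0, 0, 0], "twist": 0, "hand": 0}

```text
time: 27.45
tool_pos: [0.6492, -0.2812, 0.0032]
tool_rot: [0.001, 0.999, 0.045, 0.001]
contact_force: [0.3, -0.6, 5.6]
gripper_width: 0.345
grasp_force: 56.4
```

Call:
apply_moves:
  targets:
    - {"translation": [0, 0, -0.2], "twist": 0, "hand": 0}
    - {"translation": [0, 0, -0.4], "twist": 0, "hand": 0}
    - {"translation": [0, 0, -0.4], "twist": 0, "hand": 0}
    - {"translation": [0, 0, -0.4], "twist": 0, "hand": 0}
    - {"translation": [0, 0, 0], "twist": 0, "hand": 0}
    - {"translation": [0, 0, 0], "twist": 0, "hand": 0}

```text
time: 28.05
tool_pos: [0.6481, -0.2806, 0.1429]
tool_rot: [0.0, 0.999, 0.045, 0.001]
contact_force: [0.2, 0.1, -2.8]
gripper_width: 0.342
grasp_force: 56.1
```

```bash
python3 -c "
from h import *
status();togo(.43,.402,.01,0)"
```

```text
t 28.05 tcp [ 0.6481 -0.2806  0.1429] yaw 0.091 w 0.342 gf 56.1 F [ 0.2  0.1 -2.8] q [-0.51  0.29  1.48 -0.    1.37  0.97]
tool x -1.553 y -6.995 z(down) 1.329 twist 0.91 or -30.51  q6 now 0.97
```

Call:
apply_moves:
  targets:
    - {"translation": [-0.104, -0.466, 0], "twist": 0, "hand": 0}
    - {"translation": [-0.104, -0.466, 0], "twist": 0, "hand": 0}
    - {"translation": [-0.104, -0.466, 0], "twist": 0, "hand": 0}
    - {"translation": [-0.104, -0.466, 0], "twist": 0, "hand": 0}
    - {"translation": [-0.104, -0.466, 0], "twist": 0, "hand": 0}
    - {"translation": [-0.104, -0.466, 0], "twist": 0, "hand": 0}
    - {"translation": [-0.104, -0.466, 0], "twist": 0, "hand": 0}
    - {"translation": [-0.104, -0.466, 0], "twist": 0, "hand": 0}

```text
time: 28.85
tool_pos: [0.5282, 0.0849, 0.1383]
tool_rot: [-0.0, 0.999, 0.045, -0.003]
contact_force: [1.6, 0.6, -2.6]
gripper_width: 0.347
grasp_force: 56.1
```

Call:
apply_moves:
  targets:
    - {"translation": [-0.104, -0.466, 0], "twist": 0, "hand": 0}
    - {"translation": [-0.104, -0.466, 0], "twist": 0, "hand": 0}
    - {"translation": [-0.104, -0.466, 0], "twist": 0, "hand": 0}
    - {"translation": [-0.104, -0.466, 0], "twist": 0, "hand": 0}
    - {"translation": [-0.104, -0.466, 0], "twist": 0, "hand": 0}
    - {"translation": [-0.104, -0.466, 0], "twist": 0, "hand": 0}
    - {"translation": [-0.104, -0.466, 0], "twist": 0.9, "hand": 0}
    - {"translation": [0, 0, 0], "twist": 0, "hand": 0}

```text
time: 29.65
tool_pos: [0.4251, 0.4049, 0.1383]
tool_rot: [0.001, 1.0, 0.003, -0.003]
contact_force: [0.3, 0.2, -2.9]
gripper_width: 0.342
grasp_force: 56.8
```

```bash
python3 -c "
from h import *
find('wrist',z=.15,minpx=1500);status();togo(.43,.402,.01,0)"
```

```text
score 0.87 px 17458 iou 0.78 xy 0.4220 0.4017 yaw 3.133 jaw 0.29
score 0.86 px 7774 iou 0.29 xy 0.5409 0.3421 yaw 0.079 jaw 0.00
t 29.75 tcp [0.427  0.4013 0.1383] yaw 0.004 w 0.344 gf 56.8 F [-0.7 -0.3 -3.1] q [ 0.63  0.03  1.78 -0.    1.33  2.19]
tool x 0.030 y -0.007 z(down) 1.283 twist 0.04 or -31.38  q6 now 2.19
```

Call:
apply_moves:
  targets:
    - {"translation": [0.03, 0, 0.4], "twist": 0, "hand": 0}
    - {"translation": [0, 0, 0.4], "twist": 0, "hand": 0}
    - {"translation": [0, 0, 0.3], "twist": 0, "hand": 0}
    - {"translation": [0, 0, 0.12], "twist": 0, "hand": 0}
    - {"translation": [0, 0, 0.02], "twist": 0, "hand": 0}
    - {"translation": [0, 0, 0], "twist": 0, "hand": 0}
    - {"translation": [0, 0, 0], "twist": 0, "hand": 0}

```text
time: 30.45
tool_pos: [0.4336, 0.4022, 0.0194]
tool_rot: [-0.001, 1.0, 0.0, 0.001]
contact_force: [-0.3, 0.3, -2.3]
gripper_width: 0.345
grasp_force: 56.3
```

Call:
apply_moves:
  targets:
    - {"translation": [0, 0, 0.03], "twist": 0, "hand": 0}
    - {"translation": [0, 0, 0.01], "twist": 0, "hand": 0}
    - {"translation": [0, 0, 0], "twist": 0, "hand": 0}
    - {"translation": [0, 0, 0], "twist": 0, "hand": 0}

```text
time: 30.85
tool_pos: [0.4322, 0.4017, 0.0136]
tool_rot: [-0.0, 1.0, 0.0, 0.0]
contact_force: [0.6, -0.1, -2.3]
gripper_width: 0.346
grasp_force: 56.3
```

Call:
apply_moves:
  targets:
    - {"translation": [0, 0, 0.02], "twist": 0, "hand": 0}
    - {"translation": [0, 0, 0.01], "twist": 0, "hand": 0}
    - {"translation": [0, 0, 0], "twist": 0, "hand": 0}
    - {"translation": [0, 0, 0], "twist": 0, "hand": 0}

```text
time: 31.25
tool_pos: [0.4324, 0.4017, 0.0131]
tool_rot: [0.0, 1.0, 0.001, -0.0]
contact_force: [-7.2, -5.0, 13.6]
gripper_width: 0.341
grasp_force: 59.1
```

Call:
apply_moves:
  targets:
    - {"translation": [0, 0, 0.01], "twist": 0, "hand": 0}
    - {"translation": [0, 0, 0.01], "twist": 0, "hand": 0}
    - {"translation": [0, 0, 0], "twist": 0, "hand": 0}
    - {"translation": [0, 0, 0], "twist": 0, "hand": 0}

```text
time: 31.65
tool_pos: [0.4325, 0.4017, 0.0131]
tool_rot: [0.001, 1.0, 0.001, -0.001]
contact_force: [-12.1, -9.4, 24.6]
gripper_width: 0.341
grasp_force: 60.4
```

Call:
apply_moves:
  targets:
    - {"translation": [0, 0, -0.03], "twist": 0, "hand": 0}
    - {"translation": [0, 0, 0], "twist": 0, "hand": 0.46}
    - {"translation": [0, 0, 0], "twist": 0, "hand": 0.46}
    - {"translation": [0, 0, 0], "twist": 0, "hand": 0.46}
    - {"translation": [0, 0, 0], "twist": 0, "hand": 0.46}

```text
time: 32.15
tool_pos: [0.4321, 0.4015, 0.011]
tool_rot: [0.0, 1.0, 0.0, -0.0]
contact_force: [-1.3, -0.3, 0.7]
gripper_width: 0.462
grasp_force: 0.0
```

Call:
apply_moves:
  targets:
    - {"translation": [0, 0, -0.15], "twist": 0, "hand": 0.46}
    - {"translation": [0, 0, -0.3], "twist": 0, "hand": 0.46}
    - {"translation": [0, 0, -0.4], "twist": 0, "hand": 0.46}
    - {"translation": [0, 0, -0.4], "twist": 0, "hand": 0.75}
    - {"translation": [0, 0, 0], "twist": 0, "hand": 0.75}
    - {"translation": [0, 0, 0], "twist": 0, "hand": 0.75}

```text
time: 32.75
tool_pos: [0.4332, 0.4023, 0.1391]
tool_rot: [-0.001, 1.0, 0.0, 0.002]
contact_force: [0.2, -0.6, -0.8]
gripper_width: 0.753
grasp_force: 0.0
```

```bash
python3 - <<'E'
from h import *
status(); find('wrist','w10.png',minpx=500,z=.024); togo(.650,.282,.1,-.1)
E
```

```text
t 32.75 tcp [0.4332 0.4023 0.1391] yaw 0.001 w 0.753 gf 0.0 F [ 0.2 -0.6 -0.8] q [0.62 0.04 1.77 0.   1.33 2.19]
score 0.97 px 5399 iou 0.84 xy 0.4313 0.3997 yaw 3.134 jaw 0.32
score 0.62 px 7770 iou 0.83 xy 0.4722 0.2755 yaw -0.103 jaw 0.39
tool x 2.183 y 1.193 z(down) 0.356 twist 1.01 or -30.41  q6 now 2.19
```

View pics/w10.png

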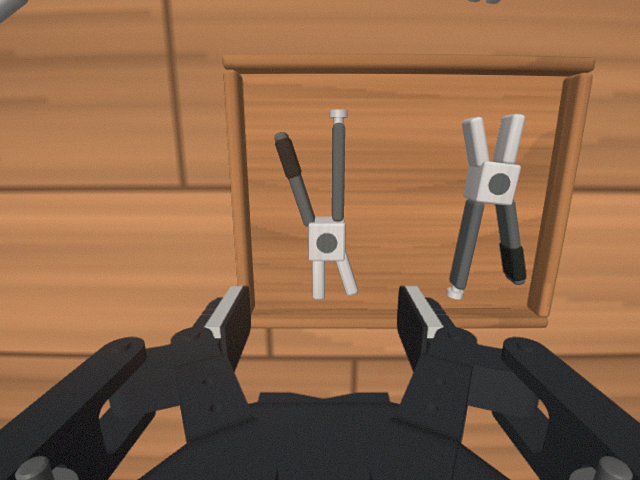

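The tray view shows E (block at (326,241)) and C (block at (494,183)) lying flat inside the wooden tray, both still open. I check E's jaw angle from the handle lines.

```bash
python3 - <<'E'
from h import *
C=cam('wrist')
def ang(a,b,z=.034):
    p=unproj(C,[a,b],z);d=(p[1]-p[0])[:2];return np.arctan2(d[1],d[0])
print('E handles',ang((338,218),(338,118))-ang((308,222),(281,135)),'jaws',ang((319,262),(318,295))-ang((340,255),(351,290)))
print('C handles',ang((474,205),(457,290))-ang((506,207),(516,280)),'jaws',ang((478,160),(472,122))-ang((504,160),(513,117)))
# re-measure with prior top images
E
```

```text
E handles -0.2726134633447014 jaws 5.948676264552633
C handles 5.926692559311878 jaws 0.35512494622081303
```

```bash
python3 - <<'E'
from h import *
from scipy.spatial.transform import Rotation as R
def T(p,q): M=np.eye(4);M[:3,:3]=R.from_quat([q[1],q[2],q[3],q[0]]).as_matrix();M[:3,3]=p;return M
s=state();C=cam('wrist');rel=np.linalg.inv(T(s['tool_pos'],s['tool_rot']))@C[3]
P=T([.6396,-.0262,.1868],[0,.999,-.047,.001])@rel; C4=(C[0],C[1],np.linalg.inv(P),P)
def ang(a,b,z=.024):
    p=unproj(C4,[a,b],z);d=(p[1]-p[0])[:2];return np.arctan2(d[1],d[0])
print('E',ang((600,170),(600,92))-ang((575,180),(546,118)),'D',ang((463,170),(448,95))-ang((441,182),(403,130)))
a=cv2.imread('pics/w4.png')[70:250,380:640];b=cv2.imread('pics/w10.png')[90:310,240:380]
cv2.imwrite('pics/ab.png',np.hstack([cv2.resize(a,(433,300),interpolation=2),cv2.resize(b,(191*1,300),interpolation=2)]))
E
```

```text
E -0.39578708519587047 D -0.39496876531851843
```

View pics/ab.png

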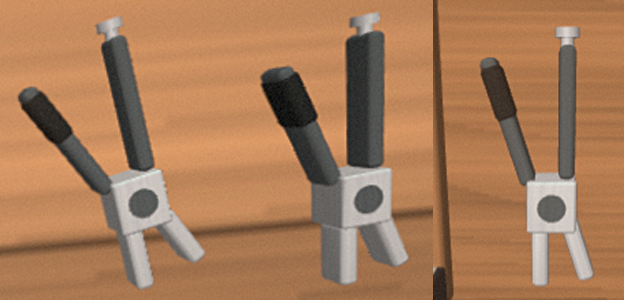

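E's handles closed from about 0.40 to about 0.30: the pad caught the root of the moving handle. I can restore it by putting closed fingers between the handles and spreading them a little.

```bash
python3 - <<'E'
from h import *
C=cam('wrist')
print(unproj(C,[(338,118),(338,218),(281,135),(308,222)],.034).round(4))
# tip widths: finger pads now open w=.75 (64mm): inner pad edges and outer
status(); togo(.507,.411,.01,0)
E
```

```text
[[0.5168 0.3908 0.034 ]
 [0.4465 0.39   0.034 ]
 [0.5055 0.4303 0.034 ]
 [0.4435 0.4123 0.034 ]]
t 32.85 tcp [0.4316 0.4011 0.1356] yaw 0.001 w 0.754 gf 0.0 F [ 0.2 -1.1 -0.8] q [ 0.62  0.04  1.78 -0.    1.33  2.19]
tool x 0.754 y -0.099 z(down) 1.256 twist 0.01 or -31.41  q6 now 2.19
```

Call:
apply_moves:
  targets:
    - {"translation": [0.377, -0.05, 0], "twist": 0, "hand": 0}
    - {"translation": [0.377, -0.045, 0], "twist": 0, "hand": 0}
    - {"translation": [0, 0, 0.4], "twist": 0, "hand": 0}
    - {"translation": [0, 0, 0.3], "twist": 0, "hand": 0}
    - {"translation": [0, 0, 0], "twist": 0, "hand": 0}
    - {"translation": [0, 0, 0], "twist": 0, "hand": 0}

```text
time: 33.45
tool_pos: [0.5063, 0.4104, 0.0646]
tool_rot: [0.001, 1.0, 0.0, -0.002]
contact_force: [0.5, -0.4, 0.0]
gripper_width: -0.003
grasp_force: 0.0
```

```bash
python3 - <<'E'
from h import *
status(); togo(.507,.411,.01,0)
f=grab_frame('wrist'); cv2.imwrite('pics/w11.png',cv2.resize(f[120:400,180:460,::-1],(560,560)))
E
```

```text
t 33.45 tcp [0.5063 0.4104 0.0646] yaw 0.001 w -0.003 gf 0.0 F [ 0.5 -0.4  0. ] q [0.57 0.26 1.66 0.   1.22 2.14]
tool x 0.007 y -0.006 z(down) 0.546 twist 0.01 or -31.41  q6 now 2.14
```

View pics/w11.png

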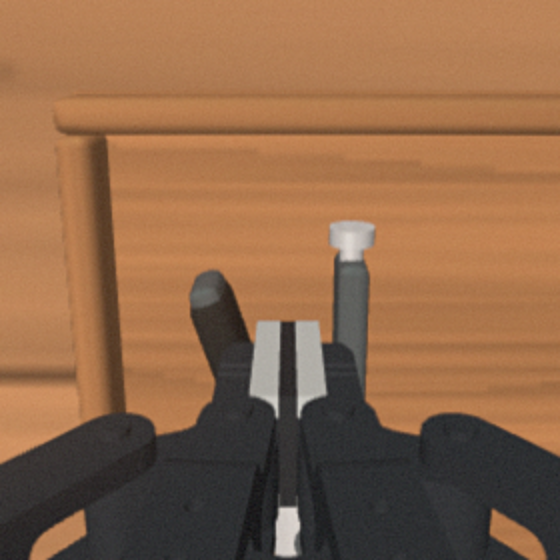

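The closed tips at (287,330) are centred between E's handles, so I lower them and spread.

Call:
apply_moves:
  targets:
    - {"translation": [0, 0, 0.2], "twist": 0, "hand": 0}
    - {"translation": [0, 0, 0.15], "twist": 0, "hand": 0}
    - {"translation": [0, 0, 0.1], "twist": 0, "hand": 0}
    - {"translation": [0, 0, 0.04], "twist": 0, "hand": 0}
    - {"translation": [0, 0, 0], "twist": 0, "hand": 0}
    - {"translation": [0, 0, 0], "twist": 0, "hand": 0}

```text
time: 34.1
tool_pos: [0.508, 0.4114, 0.0181]
tool_rot: [-0.0, 1.0, 0.0, 0.0]
contact_force: [0.5, 0.6, -0.0]
gripper_width: 0.001
grasp_force: 0.0
```

Call:
apply_moves:
  targets:
    - {"translation": [0, 0, 0], "twist": 0, "hand": 0.2}
    - {"translation": [0, 0, 0], "twist": 0, "hand": 0.2}
    - {"translation": [0, 0, 0], "twist": 0, "hand": 0.2}
    - {"translation": [0, 0, 0], "twist": 0, "hand": 0.2}

```text
time: 34.5
tool_pos: [0.508, 0.4112, 0.0179]
tool_rot: [-0.0, 1.0, 0.0, 0.001]
contact_force: [1.0, -0.6, 0.2]
gripper_width: 0.2
grasp_force: 7.5
```

```bash
python3 - <<'E'
from h import *
status(); print(state()['ft_torque']); f=grab_frame('wrist'); cv2.imwrite('pics/w12.png',f[:,:,::-1])
C=cam('wrist')
for r in regions_of('wrist','pliers_a'):
    m=np.array(r['pixels']); 
    if m.sum()>1000: print(r['score'],m.sum(),[ (int(np.nonzero(m[y])[0].min()),int(np.nonzero(m[y])[0].max())) if m[y].any() else None for y in range(200,300,15)])
E
```

```text
t 34.5 tcp [0.508  0.4112 0.0179] yaw 0.001 w 0.2 gf 7.5 F [ 1.  -0.6  0.2] q [ 0.57  0.32  1.68 -0.    1.14  2.14]
[-0.10145419 -0.1529043   0.00745752]
0.8 1901 [None, None, None, None, None, (370, 396), (267, 391)]
0.72 11290 [None, None, None, None, None, (559, 639), (562, 639)]
0.56 4499 [None, None, None, None, None, None, None]
```

Call:
apply_moves:
  targets:
    - {"translation": [0, 0, 0], "twist": 0, "hand": 0.25}
    - {"translation": [0, 0, 0], "twist": 0, "hand": 0.25}
    - {"translation": [0, 0, 0], "twist": 0, "hand": 0.29}
    - {"translation": [0, 0, 0], "twist": 0, "hand": 0.29}
    - {"translation": [0, 0, 0], "twist": 0, "hand": 0.29}

```text
time: 35.1
tool_pos: [0.5074, 0.4111, 0.0173]
tool_rot: [0.0, 1.0, 0.0, -0.0]
contact_force: [-0.8, -0.7, 1.5]
gripper_width: 0.289
grasp_force: 7.5
```

Call:
apply_moves:
  targets:
    - {"translation": [0, 0, 0], "twist": 0, "hand": 0.1}
    - {"translation": [0, 0, 0], "twist": 0, "hand": 0.1}
    - {"translation": [0, 0, 0], "twist": 0, "hand": 0.1}
    - {"translation": [0, 0, -0.3], "twist": 0, "hand": 0.1}
    - {"translation": [-0.4, 0, -0.4], "twist": 0, "hand": 0.75}
    - {"translation": [-0.35, 0, -0.4], "twist": 0, "hand": 0.75}
    - {"translation": [0, 0, 0], "twist": 0, "hand": 0.75}
    - {"translation": [0, 0, 0], "twist": 0, "hand": 0.75}

```text
time: 35.9
tool_pos: [0.4395, 0.4117, 0.1221]
tool_rot: [-0.001, 1.0, 0.001, 0.001]
contact_force: [-0.4, -0.9, 0.3]
gripper_width: 0.749
grasp_force: 0.0
```

```bash
python3 - <<'E'
from h import *
status(); find('wrist','w13.png',minpx=500,z=.024)
E
```

```text
t 35.9 tcp [0.4395 0.4117 0.1221] yaw 0.002 w 0.749 gf 0.0 F [-0.4 -0.9  0.3] q [ 0.63  0.08  1.76 -0.    1.3   2.2 ]
score 0.82 px 6199 iou 0.83 xy 0.4317 0.4024 yaw 2.973 jaw 0.54
score 0.71 px 9211 iou 0.85 xy 0.4733 0.2755 yaw -0.109 jaw 0.39
```

View pics/w13.png

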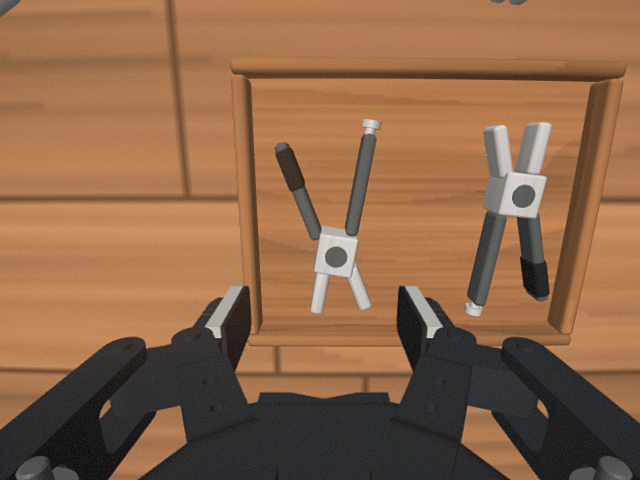

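```bash
python3 - <<'E'
from h import *
C=cam('wrist')
def ang(a,b,z=.034):
    p=unproj(C,[a,b],z);d=(p[1]-p[0])[:2];return np.arctan2(d[1],d[0])
print('handles',ang((353,233),(368,137))-ang((315,232),(283,150)),'jaws',ang((321,277),(317,310))-ang((353,270),(366,305)))
print('C',ang((492,215),(476,300))-ang((531,218),(539,290)),ang((497,172),(492,130))-ang((528,170),(540,125)))
E
```

```text
handles -0.4840236041448155 jaws 5.812254910474306
C 5.959148831217298 0.37092000434707384
```

E is now slightly over-opened, at about 0.47 against 0.40 originally. I squeeze the jaws lightly from outside, by a measured amount after contact.

```bash
python3 -c "
from h import *
togo(.391,.400,.05,-.168)"
```

```text
tool x -0.481 y 0.105 z(down) 0.692 twist 1.69 or -29.73  q6 now 2.20
```

Call:
apply_moves:
  targets:
    - {"translation": [-0.45, 0.105, 0], "twist": 0, "hand": 0.7}
    - {"translation": [-0.031, 0, 0.1], "twist": 0.85, "hand": 0.7}
    - {"translation": [0, 0, 0.3], "twist": 0.84, "hand": 0.7}
    - {"translation": [0, 0, 0.3], "twist": 0, "hand": 0.7}
    - {"translation": [0, 0, 0.3], "twist": 0, "hand": 0.7}
    - {"translation": [0, 0, 0.1], "twist": 0, "hand": 0.7}
    - {"translation": [0, 0, 0], "twist": 0, "hand": 0.7}
    - {"translation": [0, 0, 0], "twist": 0, "hand": 0.7}

```text
time: 36.8
tool_pos: [0.3918, 0.4007, 0.0108]
tool_rot: [-0.0, 0.996, -0.084, 0.0]
contact_force: [-0.6, 1.0, 0.1]
gripper_width: 0.697
grasp_force: 0.0
```

Call:
apply_moves:
  targets:
    - {"translation": [0, 0, 0.04], "twist": 0, "hand": 0.6}
    - {"translation": [0, 0, 0], "twist": 0, "hand": 0.55}
    - {"translation": [0, 0, 0], "twist": 0, "hand": 0.55}
    - {"translation": [0, 0, 0], "twist": 0, "hand": 0.55}

```text
time: 37.2
tool_pos: [0.392, 0.4011, 0.0074]
tool_rot: [-0.001, 0.996, -0.084, 0.001]
contact_force: [1.5, 0.2, 1.1]
gripper_width: 0.553
grasp_force: 0.8
```

Call:
apply_moves:
  targets:
    - {"translation": [0, 0, 0], "twist": 0, "hand": 0.5}
    - {"translation": [0, 0, 0], "twist": 0, "hand": 0.5}
    - {"translation": [0, 0, 0], "twist": 0, "hand": 0.5}

```text
time: 37.5
tool_pos: [0.3915, 0.4011, 0.0074]
tool_rot: [-0.001, 0.996, -0.084, 0.0]
contact_force: [-1.0, -0.3, 4.9]
gripper_width: 0.503
grasp_force: 15.0
```

Call:
apply_moves:
  targets:
    - {"translation": [0, 0, 0], "twist": 0, "hand": 0.48}
    - {"translation": [0, 0, 0], "twist": 0, "hand": 0.465}
    - {"translation": [0, 0, 0], "twist": 0, "hand": 0.465}
    - {"translation": [0, 0, 0], "twist": 0, "hand": 0.7}
    - {"translation": [0, 0, 0], "twist": 0, "hand": 0.7}
    - {"translation": [0, 0, 0], "twist": 0, "hand": 0.7}

```text
time: 38.1
tool_pos: [0.3908, 0.4001, 0.0058]
tool_rot: [0.0, 0.996, -0.084, -0.0]
contact_force: [-0.4, 0.3, 0.5]
gripper_width: 0.703
grasp_force: 0.0
```

Call:
apply_moves:
  targets:
    - {"translation": [0, 0, -0.3], "twist": 0, "hand": 0.7}
    - {"translation": [0, 0, -0.4], "twist": 0, "hand": 0.7}
    - {"translation": [0, 0, -0.4], "twist": 0, "hand": 0.75}
    - {"translation": [0, 0, -0.1], "twist": 0, "hand": 0.75}
    - {"translation": [0, 0, 0], "twist": 0, "hand": 0.75}
    - {"translation": [0, 0, 0], "twist": 0, "hand": 0.75}

```text
time: 38.7
tool_pos: [0.3905, 0.3999, 0.1248]
tool_rot: [0.001, 0.996, -0.084, -0.001]
contact_force: [-0.5, -0.1, 0.2]
gripper_width: 0.746
grasp_force: 0.0
```

```bash
python3 - <<'E'
from h import *
status(); find('wrist','w14.png',minpx=500,z=.024); find('top',z=.024)
E
```

```text
t 38.7 tcp [0.3905 0.3999 0.1248] yaw -0.168 w 0.746 gf 0.0 F [-0.5 -0.1  0.2] q [ 0.66 -0.02  1.86 -0.    1.31  2.4 ]
score 0.86 px 6822 iou 0.84 xy 0.4317 0.4039 yaw 3.009 jaw 0.40
score 0.82 px 10200 iou 0.83 xy 0.4720 0.2756 yaw -0.120 jaw 0.41
score 0.93 px 697 iou 0.82 xy 0.4239 -0.2850 yaw -3.114 jaw 0.01
score 0.89 px 630 iou 0.81 xy 0.6505 0.2775 yaw 3.095 jaw 0.00
score 0.88 px 721 iou 0.79 xy 0.4317 0.4023 yaw 3.013 jaw 0.40
score 0.59 px 628 iou 0.75 xy 0.4705 0.2723 yaw -0.151 jaw 0.43
```

E's jaw reads 0.40 again in both views. Next is B (shut), which goes to the steel tray.

```bash
python3 -c "
from h import *
togo(.650,.280,.1,-.08)"
```

```text
tool x 2.762 y 0.745 z(down) 0.241 twist -0.88 or 30.53  q6 now 2.40
```

Call:
apply_moves:
  targets:
    - {"translation": [0.46, 0.124, 0], "twist": 0, "hand": 0.75}
    - {"translation": [0.46, 0.124, 0], "twist": 0, "hand": 0.75}
    - {"translation": [0.46, 0.124, 0], "twist": 0, "hand": 0.75}
    - {"translation": [0.46, 0.124, 0], "twist": 0, "hand": 0.75}
    - {"translation": [0.46, 0.124, 0], "twist": 0, "hand": 0.75}
    - {"translation": [0.46, 0.124, 0], "twist": -0.88, "hand": 0.75}
    - {"translation": [0, 0, 0.25], "twist": 0, "hand": 0.75}
    - {"translation": [0, 0, 0], "twist": 0, "hand": 0.75}

```text
time: 39.7
tool_pos: [0.6489, 0.279, 0.0957]
tool_rot: [0.001, 0.999, -0.041, -0.004]
contact_force: [-0.5, -0.3, -0.8]
gripper_width: 0.753
grasp_force: 0.0
```

Call:
apply_moves:
  targets:
    - {"translation": [0, 0, 0], "twist": 0, "hand": 0.75}

```text
time: 39.8
tool_pos: [0.6492, 0.2807, 0.0991]
tool_rot: [0.001, 0.999, -0.04, -0.002]
contact_force: [-0.1, 0.7, -0.1]
gripper_width: 0.747
grasp_force: 0.0
```

```bash
python3 -c "
from h import *
near()"
```

```text
t 39.8 tcp [0.6492 0.2807 0.0991] yaw -0.08 w 0.747 gf 0.0 F [-0.1  0.7 -0.1] q [0.3  0.34 1.5  0.   1.31 1.95]
iou 0.86 xy 0.6514 0.2836 yaw 3.053 jaw 0.02
tool x 0.011 y -0.021 z(down) 1.067 twist 0.09 or -31.33  q6 now 1.95
```

Call:
apply_moves:
  targets:
    - {"translation": [0.01, -0.02, 0.25], "twist": 0.1, "hand": 0.75}
    - {"translation": [0, 0, 0.35], "twist": 0, "hand": 0.75}
    - {"translation": [0, 0, 0.25], "twist": 0, "hand": 0.75}
    - {"translation": [0, 0, 0.1], "twist": 0, "hand": 0.75}
    - {"translation": [0, 0, 0.05], "twist": 0, "hand": 0.75}
    - {"translation": [0, 0, 0], "twist": 0, "hand": 0.75}
    - {"translation": [0, 0, 0], "twist": 0, "hand": 0.75}

```text
time: 40.6
tool_pos: [0.6533, 0.2835, 0.0036]
tool_rot: [-0.001, 0.999, -0.045, 0.002]
contact_force: [-0.2, -0.2, 0.7]
gripper_width: 0.745
grasp_force: 0.0
```

Call:
apply_moves:
  targets:
    - {"translation": [0, 0, 0], "twist": 0, "hand": 0}
    - {"translation": [0, 0, 0], "twist": 0, "hand": 0}
    - {"translation": [0, 0, 0], "twist": 0, "hand": 0}
    - {"translation": [0, 0, 0], "twist": 0, "hand": 0}
    - {"translation": [0, 0, 0], "twist": 0, "hand": 0}
    - {"translation": [0, 0, 0], "twist": 0, "hand": 0}

```text
time: 41.2
tool_pos: [0.6529, 0.2831, 0.0028]
tool_rot: [-0.0, 0.999, -0.045, 0.001]
contact_force: [-0.8, 0.7, 7.0]
gripper_width: 0.313
grasp_force: 61.5
```

Call:
apply_moves:
  targets:
    - {"translation": [0, 0, -0.2], "twist": 0, "hand": 0}
    - {"translation": [0, 0, -0.4], "twist": 0, "hand": 0}
    - {"translation": [0, 0, -0.4], "twist": 0, "hand": 0}
    - {"translation": [0, 0, -0.4], "twist": 0, "hand": 0}
    - {"translation": [0, 0, 0], "twist": 0, "hand": 0}
    - {"translation": [0, 0, 0], "twist": 0, "hand": 0}

```text
time: 41.8
tool_pos: [0.6522, 0.2829, 0.1426]
tool_rot: [-0.0, 0.999, -0.045, 0.001]
contact_force: [0.2, -0.7, -4.2]
gripper_width: 0.311
grasp_force: 60.6
```

```bash
python3 -c "
from h import *
status();togo(.425,-.37,.003,0)"
```

```text
t 41.8 tcp [0.6522 0.2829 0.1426] yaw -0.09 w 0.311 gf 60.6 F [ 0.2 -0.7 -4.2] q [ 0.3   0.31  1.47 -0.    1.37  1.97]
tool x -1.674 y 6.707 z(down) 1.396 twist -0.90 or 30.51  q6 now 1.97
```

Call:
apply_moves:
  targets:
    - {"translation": [-0.12, 0.479, 0], "twist": 0, "hand": 0}
    - {"translation": [-0.12, 0.479, 0], "twist": 0, "hand": 0}
    - {"translation": [-0.12, 0.479, 0], "twist": 0, "hand": 0}
    - {"translation": [-0.12, 0.479, 0], "twist": 0, "hand": 0}
    - {"translation": [-0.12, 0.479, 0], "twist": 0, "hand": 0}
    - {"translation": [-0.12, 0.479, 0], "twist": 0, "hand": 0}
    - {"translation": [-0.12, 0.479, 0], "twist": 0, "hand": 0}
    - {"translation": [-0.12, 0.479, 0], "twist": 0, "hand": 0}

```text
time: 42.6
tool_pos: [0.5187, -0.0911, 0.138]
tool_rot: [-0.001, 0.999, -0.045, -0.003]
contact_force: [0.6, -0.5, -2.7]
gripper_width: 0.314
grasp_force: 60.7
```

Call:
apply_moves:
  targets:
    - {"translation": [-0.12, 0.479, 0], "twist": 0, "hand": 0}
    - {"translation": [-0.12, 0.479, 0], "twist": 0, "hand": 0}
    - {"translation": [-0.12, 0.479, 0], "twist": 0, "hand": 0}
    - {"translation": [-0.12, 0.479, 0], "twist": 0, "hand": 0}
    - {"translation": [-0.12, 0.479, 0], "twist": 0, "hand": 0}
    - {"translation": [-0.12, 0.479, 0], "twist": -0.9, "hand": 0}
    - {"translation": [0, 0, 0], "twist": 0, "hand": 0}
    - {"translation": [0, 0, 0], "twist": 0, "hand": 0}

```text
time: 43.4
tool_pos: [0.4224, -0.3693, 0.1383]
tool_rot: [-0.002, 1.0, -0.002, -0.002]
contact_force: [-0.6, 0.8, -2.9]
gripper_width: 0.316
grasp_force: 61.0
```

```bash
python3 -c "
from h import *
status();togo(.425,-.37,.006,0)"
```

```text
t 43.4 tcp [ 0.4224 -0.3693  0.1383] yaw -0.003 w 0.316 gf 61.0 F [-0.6  0.8 -2.9] q [-0.85 -0.03  1.84  0.    1.33  0.72]
tool x 0.026 y 0.007 z(down) 1.323 twist -0.03 or 31.38  q6 now 0.72
```

Call:
apply_moves:
  targets:
    - {"translation": [0.02, 0, 0.4], "twist": 0, "hand": 0}
    - {"translation": [0, 0, 0.4], "twist": 0, "hand": 0}
    - {"translation": [0, 0, 0.3], "twist": 0, "hand": 0}
    - {"translation": [0, 0, 0.15], "twist": 0, "hand": 0}
    - {"translation": [0, 0, 0.03], "twist": 0, "hand": 0}
    - {"translation": [0, 0, 0], "twist": 0, "hand": 0}
    - {"translation": [0, 0, 0], "twist": 0, "hand": 0}

```text
time: 44.1
tool_pos: [0.4276, -0.3708, 0.0154]
tool_rot: [0.001, 1.0, 0.0, 0.001]
contact_force: [0.3, -1.0, -2.4]
gripper_width: 0.313
grasp_force: 60.9
```

Call:
apply_moves:
  targets:
    - {"translation": [0, 0, 0.02], "twist": 0, "hand": 0}
    - {"translation": [0, 0, 0], "twist": 0, "hand": 0}
    - {"translation": [0, 0, 0], "twist": 0, "hand": 0}

```text
time: 44.4
tool_pos: [0.4265, -0.3703, 0.0121]
tool_rot: [0.0, 1.0, -0.0, 0.0]
contact_force: [-0.5, -0.0, -3.1]
gripper_width: 0.309
grasp_force: 60.9
```

Call:
apply_moves:
  targets:
    - {"translation": [0, 0, 0.03], "twist": 0, "hand": 0}
    - {"translation": [0, 0, 0.015], "twist": 0, "hand": 0}
    - {"translation": [0, 0, 0], "twist": 0, "hand": 0}
    - {"translation": [0, 0, 0], "twist": 0, "hand": 0}

```text
time: 44.8
tool_pos: [0.4262, -0.3697, 0.0066]
tool_rot: [-0.0, 1.0, -0.0, -0.0]
contact_force: [-0.2, 0.6, -2.9]
gripper_width: 0.307
grasp_force: 60.9
```

Call:
apply_moves:
  targets:
    - {"translation": [0, 0, 0.01], "twist": 0, "hand": 0}
    - {"translation": [0, 0, 0], "twist": 0, "hand": 0}
    - {"translation": [0, 0, 0], "twist": 0, "hand": 0}

```text
time: 45.1
tool_pos: [0.4263, -0.3699, 0.0059]
tool_rot: [-0.0, 1.0, -0.0, -0.0]
contact_force: [0.1, -1.0, -2.5]
gripper_width: 0.309
grasp_force: 61.1
```

Call:
apply_moves:
  targets:
    - {"translation": [0, 0, 0.01], "twist": 0, "hand": 0}
    - {"translation": [0, 0, 0], "twist": 0, "hand": 0}
    - {"translation": [0, 0, 0], "twist": 0, "hand": 0.46}
    - {"translation": [0, 0, 0], "twist": 0, "hand": 0.46}
    - {"translation": [0, 0, 0], "twist": 0, "hand": 0.46}
    - {"translation": [0, 0, 0], "twist": 0, "hand": 0.46}

```text
time: 45.7
tool_pos: [0.4264, -0.37, 0.0049]
tool_rot: [0.0, 1.0, -0.0, 0.0]
contact_force: [0.2, -0.2, -0.5]
gripper_width: 0.459
grasp_force: 0.0
```

Call:
apply_moves:
  targets:
    - {"translation": [0, 0, -0.15], "twist": 0, "hand": 0.46}
    - {"translation": [0, 0, -0.3], "twist": 0, "hand": 0.46}
    - {"translation": [0, 0, -0.4], "twist": 0, "hand": 0.46}
    - {"translation": [0, 0, -0.4], "twist": 0, "hand": 0.75}
    - {"translation": [0, 0, 0], "twist": 0, "hand": 0.75}
    - {"translation": [0, 0, 0], "twist": 0, "hand": 0.75}

```text
time: 46.3
tool_pos: [0.4272, -0.3708, 0.1326]
tool_rot: [0.002, 1.0, -0.0, 0.001]
contact_force: [0.2, 0.4, 0.5]
gripper_width: 0.75
grasp_force: 0.0
```

```bash
python3 - <<'E'
from h import *
status(); find('wrist',minpx=500,z=.017); find('top'); togo(.6555,-.157,.1,-2.93)
E
```

```text
t 46.3 tcp [ 0.4272 -0.3708  0.1326] yaw -0.0 w 0.75 gf 0.0 F [0.2 0.4 0.5] q [-0.85 -0.02  1.84  0.    1.31  0.72]
score 0.92 px 6537 iou 0.81 xy 0.4239 -0.2851 yaw 3.134 jaw 0.01
score 0.55 px 5266 iou 0.85 xy 0.4241 -0.3688 yaw -3.137 jaw 0.01
score 0.84 px 653 iou 0.79 xy 0.4720 0.2747 yaw -0.153 jaw 0.44
score 0.8 px 384 iou 0.49 xy 0.4959 -0.3719 yaw -0.026 jaw 0.00
score 0.7 px 545 iou 0.76 xy 0.6562 -0.1572 yaw -2.930 jaw 0.46
score 0.68 px 625 iou 0.71 xy 0.4313 0.4053 yaw 3.003 jaw 0.42
score 0.58 px 656 iou 0.81 xy 0.4258 -0.2862 yaw 3.140 jaw 0.00
tool x 2.300 y -2.120 z(down) 0.281 twist -2.12 or 29.30  q6 now 0.72
```

Call:
apply_moves:
  targets:
    - {"translation": [0.33, -0.303, 0], "twist": 0, "hand": 0.75}
    - {"translation": [0.33, -0.303, 0], "twist": 0, "hand": 0.75}
    - {"translation": [0.33, -0.303, 0], "twist": 0, "hand": 0.75}
    - {"translation": [0.33, -0.303, 0], "twist": 0, "hand": 0.75}
    - {"translation": [0.33, -0.303, 0], "twist": 0, "hand": 0.75}
    - {"translation": [0.33, -0.303, 0], "twist": 0, "hand": 0.75}
    - {"translation": [0.32, -0.303, 0], "twist": -0.7, "hand": 0.75}
    - {"translation": [0, 0, 0.28], "twist": -0.7, "hand": 0.75}

```text
time: 47.3
tool_pos: [0.6618, -0.1547, 0.1051]
tool_rot: [0.001, 0.997, 0.074, 0.004]
contact_force: [-0.1, -0.3, 0.7]
gripper_width: 0.754
grasp_force: 0.0
```

Call:
apply_moves:
  targets:
    - {"translation": [0, 0, 0], "twist": -0.7, "hand": 0.75}
    - {"translation": [0, 0, 0], "twist": 0, "hand": 0.75}
    - {"translation": [0, 0, 0], "twist": 0, "hand": 0.75}

```text
time: 47.6
tool_pos: [0.656, -0.1578, 0.101]
tool_rot: [-0.0, 0.995, 0.104, -0.001]
contact_force: [0.2, 0.2, -0.5]
gripper_width: 0.75
grasp_force: 0.0
```

```bash
python3 -c "
from h import *
near();near()"
```

```text
t 47.6 tcp [ 0.656  -0.1578  0.101 ] yaw 0.208 w 0.75 gf 0.0 F [ 0.2  0.2 -0.5] q [-0.35  0.27  1.59  0.    1.29  1.02]
iou 0.85 xy 0.6564 -0.1554 yaw 3.371 jaw 0.43
tool x 0.005 y -0.028 z(down) 1.072 twist -0.22 or 31.20  q6 now 1.02
t 47.7 tcp [ 0.6564 -0.1582  0.1022] yaw 0.208 w 0.75 gf 0.0 F [-0.6 -0.9 -0.2] q [-0.35  0.26  1.59  0.    1.29  1.02]
iou 0.86 xy 0.6561 -0.1553 yaw 3.365 jaw 0.43
tool x 0.002 y -0.030 z(down) 1.076 twist -0.15 or 31.27  q6 now 1.02
```

Call:
apply_moves:
  targets:
    - {"translation": [-0.03, -0.03, 0.25], "twist": -0.1, "hand": 0.75}
    - {"translation": [0, 0, 0.35], "twist": 0, "hand": 0.75}
    - {"translation": [0, 0, 0.25], "twist": 0, "hand": 0.75}
    - {"translation": [0, 0, 0.1], "twist": 0, "hand": 0.75}
    - {"translation": [0, 0, 0.05], "twist": 0, "hand": 0.75}
    - {"translation": [0, 0, 0], "twist": 0, "hand": 0.75}
    - {"translation": [0, 0, 0], "twist": 0, "hand": 0.75}
    - {"translation": [0, 0, 0], "twist": 0, "hand": 0.75}

```text
time: 48.6
tool_pos: [0.6541, -0.156, 0.0038]
tool_rot: [0.001, 0.994, 0.11, 0.001]
contact_force: [0.8, -0.4, 0.1]
gripper_width: 0.753
grasp_force: 0.0
```

```bash
python3 -c "
from h import *
status();togo(.6537,-.1558,.002,.227)"
```

```text
t 48.6 tcp [ 0.6541 -0.156   0.0038] yaw 0.22 w 0.753 gf 0.0 F [ 0.8 -0.4  0.1] q [-0.34  0.37  1.63  0.    1.13  1.01]
tool x -0.003 y -0.003 z(down) 0.018 twist -0.07 or 31.34  q6 now 1.01
```

Call:
apply_moves:
  targets:
    - {"translation": [0, 0, 0], "twist": 0, "hand": 0}
    - {"translation": [0, 0, 0], "twist": 0, "hand": 0}
    - {"translation": [0, 0, 0], "twist": 0, "hand": 0}
    - {"translation": [0, 0, 0], "twist": 0, "hand": 0}
    - {"translation": [0, 0, 0], "twist": 0, "hand": 0}
    - {"translation": [0, 0, 0], "twist": 0, "hand": 0}

```text
time: 49.2
tool_pos: [0.6533, -0.1558, 0.003]
tool_rot: [0.0, 0.994, 0.11, 0.0]
contact_force: [-1.2, 0.3, 6.3]
gripper_width: 0.331
grasp_force: 58.2
```

Call:
apply_moves:
  targets:
    - {"translation": [0, 0, -0.2], "twist": 0, "hand": 0}
    - {"translation": [0, 0, -0.4], "twist": 0, "hand": 0}
    - {"translation": [0, 0, -0.4], "twist": 0, "hand": 0}
    - {"translation": [0, 0, -0.4], "twist": 0, "hand": 0}
    - {"translation": [0, 0, 0], "twist": 0, "hand": 0}
    - {"translation": [0, 0, 0], "twist": 0, "hand": 0}

```text
time: 49.8
tool_pos: [0.653, -0.1555, 0.1422]
tool_rot: [0.0, 0.994, 0.11, 0.001]
contact_force: [0.4, 0.0, -3.6]
gripper_width: 0.331
grasp_force: 58.3
```

```bash
python3 -c "
from h import *
find('wrist',z=.154,minpx=2000);status();togo(.430,.334,.013,-.13)"
```

```text
score 0.8 px 19061 iou 0.79 xy 0.6539 -0.1543 yaw -3.041 jaw 0.40
t 49.9 tcp [ 0.6512 -0.1549  0.1388] yaw 0.22 w 0.332 gf 58.3 F [-0.2  0.2 -1.6] q [-0.34  0.22  1.57  0.    1.35  1.01]
tool x -1.092 y -5.254 z(down) 1.258 twist 3.50 or -27.92  q6 now 1.01
```

Call:
apply_moves:
  targets:
    - {"translation": [-0.1, -0.478, 0], "twist": 0, "hand": 0}
    - {"translation": [-0.1, -0.478, 0], "twist": 0, "hand": 0}
    - {"translation": [-0.1, -0.478, 0], "twist": 0, "hand": 0}
    - {"translation": [-0.1, -0.478, 0], "twist": 0, "hand": 0}
    - {"translation": [-0.1, -0.478, 0], "twist": 0, "hand": 0}
    - {"translation": [-0.1, -0.478, 0], "twist": 0, "hand": 0}
    - {"translation": [-0.1, -0.478, 0], "twist": 0, "hand": 0}
    - {"translation": [-0.1, -0.478, 0], "twist": 0, "hand": 0}

```text
time: 50.7
tool_pos: [0.4886, 0.2014, 0.139]
tool_rot: [0.0, 0.994, 0.11, -0.002]
contact_force: [0.2, -0.3, -2.2]
gripper_width: 0.331
grasp_force: 58.4
```

Call:
apply_moves:
  targets:
    - {"translation": [-0.1, -0.478, 0], "twist": 0, "hand": 0}
    - {"translation": [-0.1, -0.478, 0], "twist": 0, "hand": 0}
    - {"translation": [-0.1, -0.478, 0], "twist": 0, "hand": 0}
    - {"translation": [0, 0, 0], "twist": 0.9, "hand": 0}
    - {"translation": [0, 0, 0], "twist": 0.9, "hand": 0}
    - {"translation": [0, 0, 0], "twist": 0.9, "hand": 0}
    - {"translation": [0, 0, 0], "twist": 0.8, "hand": 0}
    - {"translation": [0, 0, 0], "twist": 0, "hand": 0}

```text
time: 51.5
tool_pos: [0.4292, 0.3329, 0.1389]
tool_rot: [0.001, 0.998, -0.065, -0.002]
contact_force: [-0.2, -0.3, -2.2]
gripper_width: 0.331
grasp_force: 59.1
```

```bash
python3 -c "
from h import *
find('wrist',z=.15,minpx=2000);status();togo(.430,.334,.013,-.13)"
```

```text
score 0.91 px 5565 iou 0.24 xy 0.4563 0.3670 yaw 0.073 jaw 0.02
score 0.88 px 19275 iou 0.82 xy 0.4308 0.3334 yaw 2.885 jaw 0.41
score 0.82 px 5290 iou 0.25 xy 0.4910 0.3041 yaw -3.088 jaw 0.23
t 51.6 tcp [0.4298 0.3331 0.1399] yaw -0.129 w 0.33 gf 59.1 F [ 0.  -0.3 -1.7] q [ 0.52 -0.07  1.88  0.    1.34  2.22]
tool x 0.001 y -0.009 z(down) 1.269 twist 0.01 or -31.40  q6 now 2.22
```

Call:
apply_moves:
  targets:
    - {"translation": [0, -0.01, 0.2], "twist": -0.6, "hand": 0}
    - {"translation": [0, 0, 0.3], "twist": -0.6, "hand": 0}
    - {"translation": [0, 0, 0.3], "twist": 0, "hand": 0}
    - {"translation": [0, 0, 0.25], "twist": 0, "hand": 0}
    - {"translation": [0, 0, 0.12], "twist": 0, "hand": 0}
    - {"translation": [0, 0, 0.02], "twist": 0, "hand": 0}
    - {"translation": [0, 0, 0], "twist": 0, "hand": 0}
    - {"translation": [0, 0, 0], "twist": 0, "hand": 0}

```text
time: 52.4
tool_pos: [0.4321, 0.3353, 0.0246]
tool_rot: [-0.001, 1.0, -0.005, 0.001]
contact_force: [0.9, 0.0, -2.3]
gripper_width: 0.329
grasp_force: 59.1
```

Call:
apply_moves:
  targets:
    - {"translation": [0, 0, 0.03], "twist": 0, "hand": 0}
    - {"translation": [0, 0, 0], "twist": 0, "hand": 0}
    - {"translation": [0, 0, 0], "twist": 0, "hand": 0}

```text
time: 52.7
tool_pos: [0.4311, 0.3348, 0.0203]
tool_rot: [-0.0, 1.0, -0.005, 0.0]
contact_force: [0.2, -0.0, -2.6]
gripper_width: 0.328
grasp_force: 59.1
```

Call:
apply_moves:
  targets:
    - {"translation": [0, 0, 0.03], "twist": 0, "hand": 0}
    - {"translation": [0, 0, 0.02], "twist": 0, "hand": 0}
    - {"translation": [0, 0, 0], "twist": 0, "hand": 0}
    - {"translation": [0, 0, 0], "twist": 0, "hand": 0}

```text
time: 53.1
tool_pos: [0.4308, 0.3346, 0.0147]
tool_rot: [0.0, 1.0, -0.005, -0.0]
contact_force: [0.1, 0.6, -1.6]
gripper_width: 0.332
grasp_force: 59.1
```

Call:
apply_moves:
  targets:
    - {"translation": [0, 0, 0.01], "twist": 0, "hand": 0}
    - {"translation": [0, 0, 0], "twist": 0, "hand": 0}
    - {"translation": [0, 0, 0], "twist": 0, "hand": 0}

```text
time: 53.4
tool_pos: [0.4309, 0.3347, 0.0139]
tool_rot: [-0.0, 1.0, -0.005, -0.0]
contact_force: [0.1, 0.2, -3.4]
gripper_width: 0.33
grasp_force: 59.1
```

Call:
apply_moves:
  targets:
    - {"translation": [0, 0, 0.01], "twist": 0, "hand": 0}
    - {"translation": [0, 0, 0], "twist": 0, "hand": 0}
    - {"translation": [0, 0, 0], "twist": 0, "hand": 0.46}
    - {"translation": [0, 0, 0], "twist": 0, "hand": 0.46}
    - {"translation": [0, 0, 0], "twist": 0, "hand": 0.46}
    - {"translation": [0, 0, 0], "twist": 0, "hand": 0.46}

```text
time: 54.0
tool_pos: [0.4311, 0.3348, 0.0131]
tool_rot: [-0.0, 1.0, -0.005, 0.0]
contact_force: [0.5, 0.0, -0.3]
gripper_width: 0.464
grasp_force: 0.0
```

Call:
apply_moves:
  targets:
    - {"translation": [0, 0, -0.15], "twist": 0, "hand": 0.46}
    - {"translation": [0, 0, -0.3], "twist": 0, "hand": 0.46}
    - {"translation": [0, 0, -0.4], "twist": 0, "hand": 0.46}
    - {"translation": [0, 0, -0.4], "twist": 0, "hand": 0.46}
    - {"translation": [0, 0, 0], "twist": 0, "hand": 0.46}
    - {"translation": [0, 0, 0], "twist": 0, "hand": 0.46}

```text
time: 54.6
tool_pos: [0.4319, 0.3353, 0.1406]
tool_rot: [-0.001, 1.0, -0.005, 0.002]
contact_force: [-0.4, -0.8, -0.1]
gripper_width: 0.46
grasp_force: 0.0
```

```bash
python3 - <<'E'
from h import *
status(); find('wrist','w15.png',minpx=500,z=.024); print('top');find('top','top9.png',z=.02); print('scene');find('scene',z=.02);togo(.639,-.026,.16,-.1)
E
```

```text
t 54.6 tcp [0.4319 0.3353 0.1406] yaw -0.01 w 0.46 gf 0.0 F [-0.4 -0.8 -0.1] q [ 0.52 -0.07  1.88  0.    1.33  2.1 ]
score 0.64 px 5755 iou 0.78 xy 0.4720 0.2745 yaw -0.117 jaw 0.40
score 0.64 px 5335 iou 0.83 xy 0.4336 0.3336 yaw 2.988 jaw 0.44
score 0.56 px 6727 iou 0.84 xy 0.4320 0.4032 yaw 3.008 jaw 0.39
top
score 0.91 px 644 iou 0.79 xy 0.4255 -0.3703 yaw -3.141 jaw 0.01
score 0.79 px 559 iou 0.67 xy 0.4703 0.2739 yaw -0.140 jaw 0.43
score 0.76 px 573 iou 0.66 xy 0.4326 0.3336 yaw 2.981 jaw 0.44
score 0.73 px 581 iou 0.76 xy 0.4254 -0.2866 yaw 3.136 jaw 0.03
score 0.63 px 395 iou 0.35 xy 0.6438 -0.0168 yaw 1.818 jaw 0.02
score 0.6 px 135 iou 0.17 xy 0.4774 0.3882 yaw -2.907 jaw 0.53
scene
score 0.96 px 446 iou 0.90 xy 0.4275 -0.3641 yaw -3.136 jaw 0.01
score 0.8 px 824 iou 0.77 xy 0.4305 0.4032 yaw 2.996 jaw 0.42
score 0.65 px 451 iou 0.84 xy 0.4300 -0.2786 yaw -3.099 jaw 0.02
score 0.64 px 714 iou 0.76 xy 0.4704 0.2727 yaw -0.057 jaw 0.34
score 0.59 px 846 iou 0.83 xy 0.4298 0.3314 yaw 3.004 jaw 0.43
tool x 2.126 y 3.580 z(down) -0.237 twist 0.90 or -30.52  q6 now 2.10
```

All five pairs are in their trays. Now the knob.

Call:
apply_moves:
  targets:
    - {"translation": [0.236, 0.398, -0.07], "twist": 0, "hand": 0.45}
    - {"translation": [0.236, 0.398, -0.07], "twist": 0, "hand": 0.45}
    - {"translation": [0.236, 0.398, -0.07], "twist": 0, "hand": 0.45}
    - {"translation": [0.236, 0.398, 0], "twist": 0, "hand": 0.45}
    - {"translation": [0.236, 0.398, 0], "twist": 0, "hand": 0.45}
    - {"translation": [0.236, 0.398, 0], "twist": 0, "hand": 0.45}
    - {"translation": [0.236, 0.398, 0], "twist": 0, "hand": 0.45}
    - {"translation": [0.236, 0.398, 0], "twist": 0, "hand": 0.45}

```text
time: 55.7
tool_pos: [0.6167, 0.0126, 0.1578]
tool_rot: [-0.0, 1.0, -0.005, -0.001]
contact_force: [-0.5, 0.6, 0.1]
gripper_width: 0.449
grasp_force: 0.0
```

Call:
apply_moves:
  targets:
    - {"translation": [0.236, 0.398, 0], "twist": 0.9, "hand": 0.45}
    - {"translation": [0, 0, 0], "twist": 0, "hand": 0.45}
    - {"translation": [0, 0, 0], "twist": 0, "hand": 0.45}

```text
time: 56.0
tool_pos: [0.6393, -0.0265, 0.1576]
tool_rot: [-0.0, 0.999, -0.051, -0.001]
contact_force: [-0.3, 0.2, 0.4]
gripper_width: 0.451
grasp_force: 0.0
```

```bash
cat > knob.py <<'E'
from h import *
status(); f=grab_frame('wrist'); C=cam('wrist')
hsv=cv2.cvtColor(f,cv2.COLOR_RGB2HSV); print(recognise('wrist','stop_top')[:1])
# fit the top face of the bar: maximise gradient-free match by edges
g=cv2.GaussianBlur(cv2.cvtColor(f,cv2.COLOR_RGB2GRAY),(3,3),0).astype(float); red=((hsv[...,0]<8)|(hsv[...,0]>172))&(hsv[...,1]>120)
gx,gy=cv2.Sobel(g,6,1,0),cv2.Sobel(g,6,0,1); G=cv2.GaussianBlur(np.hypot(gx,gy),(0,0),1.5)
zt=.105
def cost(p):
    t=np.linspace(-1,1,40);P=np.vstack([np.c_[t*22,np.full(40,s*7)] for s in(-1,1)]+[np.c_[np.full(14,s*22),t[::3]*7] for s in(-1,1)])/1000
    P=P@Rz(p[2])[:2,:2].T+p[:2]; u=proj(C,np.c_[P,np.full(len(P),zt)]).round().astype(int)
    return -G[u[:,1].clip(0,479),u[:,0].clip(0,639)].mean()
c=[.639,-.026]
from scipy.optimize import differential_evolution as de
import sys
a0=float(sys.argv[1]) if len(sys.argv)>1 else -.1
r=de(cost,[(c[0]-.01,c[0]+.01),(c[1]-.01,c[1]+.01),(a0-.3,a0+.3)],seed=0,maxiter=80,tol=1e-6); print(r.x.round(4),r.fun)
togo(r.x[0],r.x[1],.082,r.x[2])
E
python3 knob.py
```

```text
t 56.0 tcp [ 0.6393 -0.0265  0.1576] yaw -0.102 w 0.451 gf 0.0 F [-0.3  0.2  0.4] q [-0.16  0.14  1.64  0.    1.37  1.51]
[{'point': [0.6408, -0.0211, 0.0838], 'score': 0.84}]
[ 0.6399 -0.036  -0.103 ] -59.70567598297228
tool x 0.021 y 0.110 z(down) 0.760 twist 0.04 or -31.38  q6 now 1.51
```

Call:
apply_moves:
  targets:
    - {"translation": [0, 0, 0.3], "twist": 0, "hand": 0.45}
    - {"translation": [0, 0, 0.25], "twist": 0, "hand": 0.45}
    - {"translation": [0, 0, 0.15], "twist": 0, "hand": 0.45}
    - {"translation": [0, 0, 0.05], "twist": 0, "hand": 0.45}
    - {"translation": [0, 0, 0], "twist": 0, "hand": 0.45}
    - {"translation": [0, 0, 0], "twist": 0, "hand": 0.45}

```text
time: 56.7
tool_pos: [0.6405, -0.0255, 0.0853]
tool_rot: [0.0, 0.999, -0.05, 0.001]
contact_force: [0.3, 0.6, -0.3]
gripper_width: 0.449
grasp_force: 0.0
```

Call:
apply_moves:
  targets:
    - {"translation": [0, 0, 0], "twist": 0, "hand": 0}
    - {"translation": [0, 0, 0], "twist": 0, "hand": 0}
    - {"translation": [0, 0, 0], "twist": 0, "hand": 0}
    - {"translation": [0, 0, 0], "twist": 0, "hand": 0}
    - {"translation": [0, 0, 0], "twist": 0, "hand": 0}
    - {"translation": [0, 0, 0], "twist": 0, "hand": 0}

```text
time: 57.3
tool_pos: [0.6406, -0.0252, 0.0847]
tool_rot: [-0.001, 0.999, -0.05, 0.001]
contact_force: [1.8, 5.6, 3.3]
gripper_width: 0.143
grasp_force: 61.8
```

```bash
python3 -c "
from h import *
status();print(state()['ft_torque'])"
```

```text
t 57.3 tcp [ 0.6406 -0.0252  0.0847] yaw -0.1 w 0.143 gf 61.8 F [1.8 5.6 3.3] q [-0.16  0.21  1.69  0.    1.25  1.51]
[ 0.75298847 -0.41930355  0.02329213]
```

Call:
apply_moves:
  targets:
    - {"translation": [0, 0, 0], "twist": 0.8, "hand": 0}
    - {"translation": [0, 0, 0], "twist": 0.8, "hand": 0}
    - {"translation": [0, 0, 0], "twist": 0.8, "hand": 0}
    - {"translation": [0, 0, 0], "twist": 0.8, "hand": 0}
    - {"translation": [0, 0, 0], "twist": 0.8, "hand": 0}
    - {"translation": [0, 0, 0], "twist": 0.8, "hand": 0}
    - {"translation": [0, 0, 0], "twist": 0.8, "hand": 0}
    - {"translation": [0, 0, 0], "twist": 0, "hand": 0}

```text
time: 58.1
tool_pos: [0.6397, -0.0271, 0.0842]
tool_rot: [0.001, 0.946, -0.324, 0.0]
contact_force: [-0.5, -1.0, 3.6]
gripper_width: 0.143
grasp_force: 61.8
```

```bash
python3 -c "
from h import *
status();print(state()['ft_torque'])"
```

```text
t 58.1 tcp [ 0.6397 -0.0271  0.0842] yaw -0.66 w 0.143 gf 61.8 F [-0.5 -1.   3.6] q [-0.16  0.21  1.69 -0.    1.25  2.07]
[-0.49959737  0.03839966  0.01593381]
```

Call:
apply_moves:
  targets:
    - {"translation": [0, 0, 0], "twist": 0.8, "hand": 0}
    - {"translation": [0, 0, 0], "twist": 0.8, "hand": 0}
    - {"translation": [0, 0, 0], "twist": 0.8, "hand": 0}
    - {"translation": [0, 0, 0], "twist": 0.8, "hand": 0}
    - {"translation": [0, 0, 0], "twist": 0.8, "hand": 0}
    - {"translation": [0, 0, 0], "twist": 0.8, "hand": 0}
    - {"translation": [0, 0, 0], "twist": 0, "hand": 0}
    - {"translation": [0, 0, 0], "twist": 0, "hand": 0}

```text
time: 58.9
tool_pos: [0.6382, -0.0281, 0.0835]
tool_rot: [0.003, 0.842, -0.539, -0.0]
contact_force: [-3.8, -5.5, 4.6]
gripper_width: 0.141
grasp_force: 61.9
```

```bash
python3 -c "
from h import *
status();print(state()['ft_torque'])"
```

```text
t 58.9 tcp [ 0.6382 -0.0281  0.0835] yaw -1.139 w 0.141 gf 61.9 F [-3.8 -5.5  4.6] q [-0.16  0.21  1.69 -0.01  1.25  2.55]
[-1.0339715   0.74189131 -0.04208691]
```

Call:
apply_moves:
  targets:
    - {"translation": [0, 0, 0], "twist": 0.5, "hand": 0}
    - {"translation": [0, 0, 0], "twist": 0.5, "hand": 0}
    - {"translation": [0, 0, 0], "twist": 0.3, "hand": 0}
    - {"translation": [0, 0, 0], "twist": 0, "hand": 0}
    - {"translation": [0, 0, 0], "twist": 0, "hand": 0}

```text
time: 59.4
tool_pos: [0.6377, -0.0283, 0.0832]
tool_rot: [0.003, 0.806, -0.593, -0.001]
contact_force: [-5.5, -6.4, 4.6]
gripper_width: 0.142
grasp_force: 61.9
```

```bash
python3 -c "
from h import *
status();print(state()['ft_torque'])"
```

```text
t 59.4 tcp [ 0.6377 -0.0283  0.0832] yaw -1.268 w 0.142 gf 61.9 F [-5.5 -6.4  4.6] q [-0.16  0.21  1.69 -0.01  1.25  2.68]
[-1.09147586  0.93484109 -0.06054254]
```

Call:
apply_moves:
  targets:
    - {"translation": [0, 0, 0], "twist": 0.5, "hand": 0}
    - {"translation": [0, 0, 0], "twist": 0.5, "hand": 0}
    - {"translation": [0, 0, 0], "twist": 0.3, "hand": 0}
    - {"translation": [0, 0, 0], "twist": 0, "hand": 0}
    - {"translation": [0, 0, 0], "twist": 0, "hand": 0}

```text
time: 59.9
tool_pos: [0.6375, -0.0282, 0.0831]
tool_rot: [0.004, 0.767, -0.642, -0.0]
contact_force: [-4.4, -5.6, 3.3]
gripper_width: 0.139
grasp_force: 69.0
```

```bash
python3 -c "
from h import *
status();print(state()['ft_torque'])"
```

```text
t 59.9 tcp [ 0.6375 -0.0282  0.0831] yaw -1.394 w 0.139 gf 69.0 F [-4.4 -5.6  3.3] q [-0.16  0.21  1.69 -0.01  1.25  2.81]
[-1.01302309  0.98690811  1.41423916]
```

The end stop shows as a torque jump to 1.4 N m. I release, retreat and check.

Call:
apply_moves:
  targets:
    - {"translation": [0, 0, 0], "twist": 0, "hand": 0.45}
    - {"translation": [0, 0, 0], "twist": 0, "hand": 0.45}
    - {"translation": [0, 0, 0], "twist": 0, "hand": 0.45}
    - {"translation": [0, 0, 0], "twist": 0, "hand": 0.45}
    - {"translation": [0, 0, -0.2], "twist": 0, "hand": 0.45}
    - {"translation": [0, 0, -0.4], "twist": 0, "hand": 0.45}
    - {"translation": [0, 0, -0.4], "twist": 0, "hand": 0.45}
    - {"translation": [0, 0, 0], "twist": 0, "hand": 0.45}

```text
time: 60.7
tool_pos: [0.6436, -0.0261, 0.1921]
tool_rot: [-0.003, 0.765, -0.644, 0.006]
contact_force: [0.0, -0.1, 0.7]
gripper_width: 0.454
grasp_force: 0.0
```

```bash
python3 knob.py -1.4; python3 - <<'E'
from h import *
find('top',z=.02)
for q in('tin','whetstone','screwdriver','oil_jar','scale_block'): print(q,recognise('top',q)[:1])
E
```

```text
t 60.7 tcp [ 0.6436 -0.0261  0.1921] yaw -1.4 w 0.454 gf 0.0 F [ 0.  -0.1  0.7] q [-0.16  0.11  1.61  0.    1.41  2.81]
[{'point': [0.6363, -0.0234, 0.0817], 'score': 0.95}]
[ 0.638  -0.0327 -1.2815] -70.67626585169367
tool x 0.065 y 0.037 z(down) 1.036 twist -1.18 or 30.23  q6 now 2.81
score 0.97 px 635 iou 0.71 xy 0.4318 0.4039 yaw 3.019 jaw 0.40
score 0.8 px 616 iou 0.75 xy 0.4254 -0.3705 yaw -3.133 jaw 0.01
score 0.75 px 625 iou 0.76 xy 0.4707 0.2735 yaw -0.117 jaw 0.40
score 0.75 px 712 iou 0.86 xy 0.4276 -0.2845 yaw 3.139 jaw 0.00
score 0.58 px 612 iou 0.71 xy 0.4311 0.3331 yaw 2.990 jaw 0.43
tin []
whetstone [{'point': [0.5953, -0.5191, 0.0268], 'score': 0.69}]
screwdriver [{'point': [0.8175, -0.0344, 0.0189], 'score': 0.54}]
oil_jar [{'point': [0.6407, 0.4275, 0.1006], 'score': 0.92}]
scale_block [{'point': [0.4611, -0.2748, 0.0292], 'score': 0.25}]
```

The top view agrees that all the pliers are in place. The knob fit is rough, so I regrip it once at its present angle and confirm that it sits on the stop.

Call:
apply_moves:
  targets:
    - {"translation": [0, 0, 0.3], "twist": -0.6, "hand": 0.45}
    - {"translation": [0, 0, 0.3], "twist": -0.5, "hand": 0.45}
    - {"translation": [0, 0, 0.25], "twist": 0, "hand": 0.45}
    - {"translation": [0, 0, 0.13], "twist": 0, "hand": 0.45}
    - {"translation": [0, 0, 0], "twist": 0, "hand": 0.45}
    - {"translation": [0, 0, 0], "twist": 0, "hand": 0.45}

```text
time: 61.75
tool_pos: [0.6402, -0.0258, 0.0866]
tool_rot: [-0.0, 0.799, -0.601, 0.0]
contact_force: [0.0, 0.0, 0.5]
gripper_width: 0.449
grasp_force: 0.0
```

Call:
apply_moves:
  targets:
    - {"translation": [0, 0, 0], "twist": 0, "hand": 0}
    - {"translation": [0, 0, 0], "twist": 0, "hand": 0}
    - {"translation": [0, 0, 0], "twist": 0, "hand": 0}
    - {"translation": [0, 0, 0], "twist": 0, "hand": 0}
    - {"translation": [0, 0, 0], "twist": 0, "hand": 0}

```text
time: 62.25
tool_pos: [0.6379, -0.0268, 0.0868]
tool_rot: [0.002, 0.799, -0.601, -0.001]
contact_force: [-8.9, -2.7, 3.4]
gripper_width: 0.139
grasp_force: 60.8
```

```bash
python3 -c "
from h import *
status();print(state()['ft_torque'])"
```

```text
t 62.25 tcp [ 0.6379 -0.0268  0.0868] yaw -1.29 w 0.139 gf 60.8 F [-8.9 -2.7  3.4] q [-0.16  0.2   1.69 -0.    1.26  2.7 ]
[-0.51157788  1.34447822  0.08542919]
```

Call:
apply_moves:
  targets:
    - {"translation": [0, 0, 0], "twist": 0.3, "hand": 0}
    - {"translation": [0, 0, 0], "twist": 0.3, "hand": 0}
    - {"translation": [0, 0, 0], "twist": 0, "hand": 0}
    - {"translation": [0, 0, 0], "twist": 0, "hand": 0}

```text
time: 62.65
tool_pos: [0.6378, -0.0268, 0.0868]
tool_rot: [0.003, 0.781, -0.624, -0.001]
contact_force: [-9.3, -3.9, 3.7]
gripper_width: 0.14
grasp_force: 61.7
```

```bash
python3 -c "
from h import *
status();print(state()['ft_torque'])"
```

```text
t 62.65 tcp [ 0.6378 -0.0268  0.0868] yaw -1.348 w 0.14 gf 61.7 F [-9.3 -3.9  3.7] q [-0.16  0.2   1.69 -0.    1.26  2.76]
[-0.57589712  1.38963072  0.79265775]
```

Torque rises at once past -1.29 rad, so the knob is on its stop. I release, retreat and hand in.

Call:
apply_moves:
  targets:
    - {"translation": [0, 0, 0], "twist": 0, "hand": 0.45}
    - {"translation": [0, 0, 0], "twist": 0, "hand": 0.45}
    - {"translation": [0, 0, 0], "twist": 0, "hand": 0.45}
    - {"translation": [0, 0, -0.2], "twist": 0, "hand": 0.45}
    - {"translation": [0, 0, -0.4], "twist": 0, "hand": 0.45}
    - {"translation": [0, 0, -0.4], "twist": 0, "hand": 0.45}
    - {"translation": [0, 0, -0.3], "twist": 0, "hand": 0.45}
    - {"translation": [0, 0, 0], "twist": 0, "hand": 0.45}

```text
time: 63.45
tool_pos: [0.6431, -0.026, 0.2236]
tool_rot: [-0.003, 0.781, -0.625, 0.005]
contact_force: [0.6, 0.2, 0.6]
gripper_width: 0.448
grasp_force: 0.0
```

```bash
python3 knob.py -1.3; python3 -c "
from plant import *
print(job_done())"
```

```text
t 63.45 tcp [ 0.6431 -0.026   0.2236] yaw -1.35 w 0.448 gf 0.0 F [0.6 0.2 0.6] q [-0.16  0.09  1.58  0.    1.46  2.76]
[{'point': [0.6399, -0.0262, 0.0817], 'score': 0.88}]
[ 0.6377 -0.0319 -1.2937] -69.68042932391234
tool x 0.055 y 0.039 z(down) 1.353 twist -0.56 or 30.85  q6 now 2.76
the job is handed in; nothing more can be done
None
```

I pressed the stop fully down, laid both shut pliers in the steel tray and all three open ones in the wooden tray, turned the knob clockwise to its end stop, and handed the job in; my first grip on one open pair partly closed its jaws (about 0.40 to 0.30 rad), so I reset them in the tray to about 0.40 by camera estimate.

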